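Check a carved rosette block against its template

ROBOT

A 6-joint arm with a two-finger parallel gripper is mounted at the origin on the work surface. World frame = base frame: x ahead of the robot, y to its left, z up, the work surface at z = 0. Lengths are in m, angles in degrees, forces in N, time in s.
With the tool pointing down it reaches from about 0.35 to 0.875 m from the base axis. Payload 4.2 kg.
Tool frame: the origin (TCP) lies between the finger pads; the fingertips stand 17 mm ahead of it and the grasp point (between the pads) lies 2 mm behind it; z points along the fingers, y is the direction in which the jaws open and shut (so a half turn about z gives the same grasp; the last joint's range is limited). The gripper opens to 87 mm and grips with 3 to 60 N. Pads are 19 mm wide; open, the fingers measure 117 mm over their backs; the gripper's body (75 mm by 190 mm) begins 51 mm behind the grasp point.
Start: joints at [-60.871, 22.042, 0.453, 0, -68.411, -14.817], TCP at [0.155, -0.606, 0.24] pointing down, gripper open.
Joint ranges: [-179.83, 179.83], [-69.29, 118.12], [-61.27, 80.66], [-181.25, 117.63], [-171.15, -9.14], [-177.46, 177.46]. Speed limits (degrees/s): [159.86, 159.86, 180, 180, 180, 180].

INTERFACE

Orientations are given as a 3x3 rotation matrix whose columns are the frame's x, y, z axes.
In Python, from station import r gives the robot as it stands.
- The arm moves only by the shell command python3 -m creep 'ROWS'. ROWS is JSON, a list of rows, each a list of 7 numbers: the opening, from 0 (shut) to 1 (fully open), then the shift along the tool's x, y, z scaled (see below), then the turn, a rotation vector about the tool's x, y, z scaled (see below). A call has 1 to 5 rows; each row is the pose to reach, as a shift and turn from the pose measured when the call began, along the tool's axes at that moment, turning the shorter way round; what a row does not reach only later rows make up. The controller multiplies each number of a shift by 300 mm and each number of a turn by 180 degrees. A row lasts 1/12 s, in which the tool goes at most 41.7 mm and 7.16 degrees, less where a joint would pass 70% of its speed; a pose out of reach is approached as far as the arm can. A call with a number of a shift or a turn outside -1 to 1 is refused whole. A call with a gripper value outside its range is refused whole. The fingers move at their own pace and stop on an object; the grip force is fixed at half the most. Time passes only in rows, so rows that repeat a pose let the fingers close. It gives the time, the measured TCP pose, the force and the opening at its end, in the units of the state.
- r.sense(): the state, without advancing time (a new reading comes with each control period).
- r.capture(name): name is "scene" or "top"; returns the picture (384x512x3 uint8, blue, green, red); there is no depth.
- r.camera_model(name): a dict with "mtx" (3x3 intrinsics, pixels), "dist" ([k1, k2, p1, p2, k3] as OpenCV has them; the pictures are not rectified), "R" (3x3) and "t" (3): a world point X has camera coordinates R X + t. Camera axes: x right, y down, z forward; pixel columns grow to the right and rows downward; lengths in m; the calibration is good to about 2 mm. A picture is of the moment at which its call begins. camera_model takes no time and is no camera call.
- r.finish_job(): hands the job in, once; it reports no verdict.
Trained networks look in the newest picture that a camera, given by its name, has taken for a name from the list of things; names that differ only in an ending like _2 or _b are one class to them, and where a whole thing is asked for, a point or a joint stands for the part that bears it (a point fixed in the world has none). Each returns a list of dicts, best first, with "score" (0 to 1); they miss things now and then, are a little off and sometimes report something else, mostly with a low value. They report only what shows in the picture. A call takes as long as a camera call. They do not tell look-alikes from the thing itself.
- r.recognise(camera, target): "rect" ([left, top, right, bottom] as shares, 0 to 1, of the picture: columns of its width, rows of its height, round what is visible of it).
- r.outline_of(camera, target): "pixels" (384x512 bool, what is visible of it) and "rect" ([left, top, right, bottom] as shares, 0 to 1, of the picture: columns of its width, rows of its height, round what is visible of it).
The state is a dict: "time_s": time; "joints": joint angles; "joint_velocities": joint speeds; "effort": joint torques, N m; "tcp_pos": TCP position; "ee_rot": TCP orientation; "wrist_force": force on the tool from outside, world axes, zero at the start; "moment": the same for the moment, N m; "gripper_width": opening from 0.0 (shut) to 1.0 (fully open).
Only numpy, scipy, OpenCV 4.12 (cv2) and the standard library are available. Lean on these libraries where they do the work, as an engineer would, in place of code of your own. Each camera call takes 0.05 s, during which the arm holds its last target.

TASK

Seat the carved rosette block flat and square in the pocket of the holding fixture, right down on its floor, and let go of it. Then take the clear orange-rimmed template by its wooden bridge handle, lift it higher than the standing gouges, carry it across without bumping the rack, and hold it level and lined up about one centimetre above the rosette, centred on the block with its long side along the block's long side and never touching the carving. Finish while still holding it there, quite still; do not put it down, and leave the other things on the bench where they are.

Things in the scene. Friction and masses are not known exactly. Their poses are not given: they have to be found in the camera images.
- block_center (a point): Centre of the carved light-wood block, 17 mm above its underside: 100 mm (x) by 60 mm (y) by 34 mm tall, plain sides, about 110 g, flat on the bench at first. A rosette 48 mm across stands 4 mm up from the middle of its top: highest point 38 mm above the underside. z up. It may lie either way round in the pocket.
- pocket (a point): Centre of the pocket's floor in the fixed holding fixture, 10 mm above the bench. Plywood base 160 (x) x 120 x 10 mm; dark walls 14 mm thick stand 12 mm above the floor round a pocket 103 mm (x) by 63 mm, 1.5 mm play each side of the block; 50 mm finger notches midway in the long walls. x along the long side, z up. Left or right of the gouge rack.
- template_grip (a point): Centre of the handle bar of the template, 35 mm above the underside and over the middle of its clear plate: 120 mm (x) x 84 x 4 mm, orange rim, about 90 g, flat on the bench across the rack from the fixture. Dark wooden bar 80 mm long (x), 16 wide (y), 18 tall, 22 mm clear of the plate, on two 10 mm posts 35 mm either side of its middle. z up. Either way round is right.
- rack: Rack fixed to the bench: a wooden block 200 mm (its x) x 55 mm x 45 mm tall with a row of five gouges standing in it, handles up, 25 mm thick and spaced 40 mm along x; their tops are 125 mm above the bench. Origin: centre of its underside. An obstacle between fixture and template; it is not to be bumped.
- mallet: The standing wooden carver's mallet, head down: 80 mm across, 205 mm tall. Origin: centre of its underside. A bystander.
- glue: White plastic glue bottle with a red cap, 56 mm across, 105 mm tall, standing. Origin: centre of its underside. A bystander.
- stone: Grey sharpening stone in a dark wooden holder, 160 x 66 x 32 mm, lying flat. Origin: centre of its underside, x along its length. A bystander.
- gouge: Loose carving gouge lying flat, light wooden handle and steel blade, about 160 mm long, 23 mm high. Origin: on its underside near the middle, x towards the blade's tip. A bystander.
- offcut: Plain light wooden offcut, 70 x 45 x 30 mm, no carving on it. Origin: centre of its underside. A bystander.
There are look-alikes about, which are no part of the job. What is shaped like the part that bears block_center but purple or turquoise is not meant.

How it is judged:
By the outcome, as a careful person would: the job done as asked, in the order asked, and still so for the second after the job is handed in, while the arm keeps its last pose, push and grip.
It also fails if it takes over 72 s, if anything falls off the work surface, if the arm or the gripper's body presses on something with over 40 N, if the wrist force passes 120 N, or if a joint passes its speed limit or range.

## Working session

There is one attempt and no reset: what is moved stays moved. The work goes in short steps, Python scripts to look and compute and a shell command to move; the robot and the scene stay as the last step left them, time stands still between calls to the robot, and variables do not carry over. Pictures are saved under pics/ and viewed, and the job is handed in when it is done.

```bash
ls; mkdir -p pics; python3 - <<'E'
from station import r
import cv2
s=r.sense();print(s)
for n in ("scene","top"):
    cv2.imwrite(f"pics/{n}0.png",r.capture(n)); m=r.camera_model(n);print(n,m)
E
```

```text
pics
{'time_s': 0.0, 'joints': array([-6.08715187e+01,  2.20923625e+01,  3.80573484e-01, -2.78535797e-02,
       -6.84106798e+01, -1.48166760e+01]), 'joint_velocities': array([-4.58240428e-02,  1.47211799e-02, -1.05251431e-01, -3.73260136e-05,
       -3.20090825e-02,  2.37608098e-03]), 'effort': array([ 1.41848082e-03, -3.90661919e+01,  1.87402439e+01,  4.21969593e+00,
        1.10295473e-02, -1.91135400e-04]), 'tcp_pos': array([ 0.15438112, -0.60506179,  0.23845105]), 'ee_rot': array([[-9.69009105e-01, -2.47024165e-01, -6.45578067e-04],
       [-2.47024985e-01,  9.69006863e-01,  2.08715517e-03],
       [ 1.09991815e-04,  2.18194627e-03, -9.99997614e-01]]), 'wrist_force': array([ 0.08659833,  0.33656631, -0.26302361]), 'moment': array([0.04071225, 0.00705859, 0.01461261]), 'gripper_width': 1.0018121895354206}
scene {'mtx': array([[354.72232419,   0.        , 263.10575432],
       [  0.        , 354.72232419, 186.90182562],
       [  0.        ,   0.        ,   1.        ]]), 'dist': array([-0.08283406,  0.        ,  0.        ,  0.        ,  0.        ]), 'R': array([[-0.87945158,  0.47586305, -0.01092156],
       [ 0.37647522,  0.68136462, -0.62770109],
       [-0.29125819, -0.55614442, -0.77837784]]), 't': array([ 0.4741386 , -0.16519283,  1.201858  ])}
top {'mtx': array([[464.09095183,   0.        , 251.71941296],
       [  0.        , 464.09095183, 198.61518898],
       [  0.        ,   0.        ,   1.        ]]), 'dist': array([-0.0173051,  0.       ,  0.       ,  0.       ,  0.       ]), 'R': array([[ 0.00193611, -0.99986582,  0.01626638],
       [-0.99809672, -0.0029348 , -0.06159808],
       [ 0.06163755, -0.01611616, -0.99796848]]), 't': array([-0.01347954,  0.52145828,  1.53741466])}
```

View pics/scene0.png

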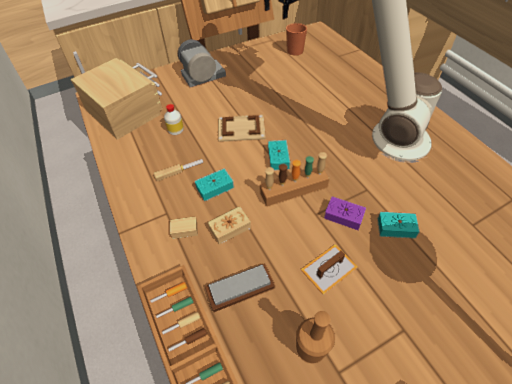

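View pics/top0.png

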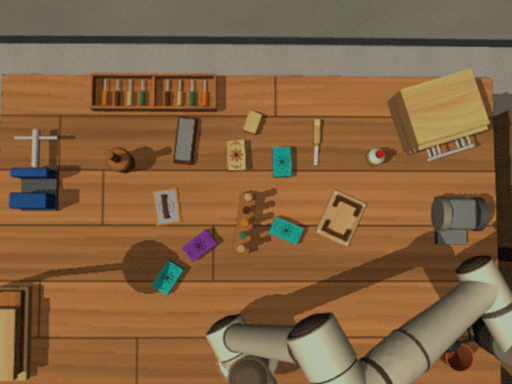

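```bash
cat > h.py <<'E'
from station import r
import cv2, numpy as np
M={n:r.camera_model(n) for n in("scene","top")}
def proj(n,X):
    m=M[n];X=np.asarray(X,float).reshape(-1,3)
    rv=cv2.Rodrigues(np.array(m["R"]))[0]
    return cv2.projectPoints(X,rv,np.array(m["t"]),m["mtx"],m["dist"])[0].reshape(-1,2)
def back(n,uv,z):
    m=M[n];u=cv2.undistortPoints(np.asarray(uv,float).reshape(-1,1,2),m["mtx"],m["dist"]).reshape(-1,2)
    d=np.c_[u,np.ones(len(u))]@m["R"]; c=-m["R"].T@m["t"]
    return c+d*((z-c[2])/d[:,2])[:,None]
def R2(a): a=np.radians(a);return np.array([[np.cos(a),-np.sin(a)],[np.sin(a),np.cos(a)]])
def place(P,x,y,a):
    P=np.asarray(P,float);return np.c_[P[:,:2]@R2(a).T+[x,y],P[:,2]]
def rect(l,w,z): return [[sx*l/2,sy*w/2,z] for sx,sy in((-1,-1),(1,-1),(1,1),(-1,1))]
E
python3 - <<'E'
from h import *
im={n:r.capture(n) for n in M}
np.savez("im0.npz",**im)
D={}
for n in M:
  for t in("block_center","template_grip","pocket","rack"):
    try: o=r.outline_of(n,t)
    except Exception as e: print(n,t,e);continue
    for k,q in enumerate(o):
      p=q["pixels"]; ys,xs=np.nonzero(p)
      if not len(xs): continue
      c=[xs.mean(),ys.mean()]; print(n,t,k,round(q["score"],2),np.round(c,1),len(xs),np.round(back(n,[c],.02)[0],3),im[n][p].mean(0).round())
      D[f"{n}_{t}_{k}"]=p
np.savez("masks0.npz",**D)
cv2.imwrite("pics/t_fix.png",cv2.resize(im["top"][120:290,140:380],None,fx=3.3,fy=3.3,interpolation=cv2.INTER_CUBIC))
E
```

```text
scene block_center 0 0.94 [397.9 224.8] 999 [0.263 0.268 0.02 ] [119. 130.  46.]
scene block_center 1 0.78 [229.3 224.9] 936 [0.668 0.044 0.02 ] [108. 160. 195.]
scene block_center 2 0.67 [278.5 152.8] 480 [ 0.413 -0.128  0.02 ] [155. 168.  55.]
scene block_center 3 0.64 [213.9 183.9] 721 [ 0.647 -0.11   0.02 ] [149. 161.  48.]
scene template_grip 0 0.84 [328.9 268.7] 1402 [0.505 0.283 0.02 ] [128. 151. 176.]
scene pocket 0 0.86 [241.5 127.8] 1059 [ 0.464 -0.293  0.02 ] [101. 142. 175.]
scene rack 0 0.75 [293.9 180.4] 2050 [ 0.431 -0.006  0.02 ] [ 63. 105. 147.]
top block_center 0 0.93 [235.1 155.1] 561 [0.667 0.044 0.02 ] [ 75. 130. 162.]
top block_center 1 0.83 [199.3 244.7] 588 [0.368 0.161 0.02 ] [114.  50. 106.]
top block_center 2 0.79 [284.7 230. ] 537 [ 0.417 -0.122  0.02 ] [120. 138.  35.]
top block_center 3 0.78 [167.6 276.5] 577 [0.263 0.265 0.02 ] [102. 117.  29.]
top block_center 4 0.66 [281.1 161.6] 516 [ 0.646 -0.111  0.02 ] [118. 136.  32.]
top template_grip 0 0.63 [166.  206.1] 907 [0.495 0.273 0.02 ] [ 97. 119. 142.]
top template_grip 1 0.56 [374.2 156.3] 352 [ 0.666 -0.426  0.02 ] [ 80. 109. 142.]
top pocket 0 0.85 [340.3 217.8] 1715 [ 0.458 -0.308  0.02 ] [ 71. 113. 146.]
top rack 0 0.65 [244.1 222.4] 1014 [0.442 0.013 0.02 ] [ 45.  88. 133.]
top rack 1 0.25 [340.4 218. ] 1666 [ 0.457 -0.309  0.02 ] [ 71. 113. 146.]
```

View pics/t_fix.png

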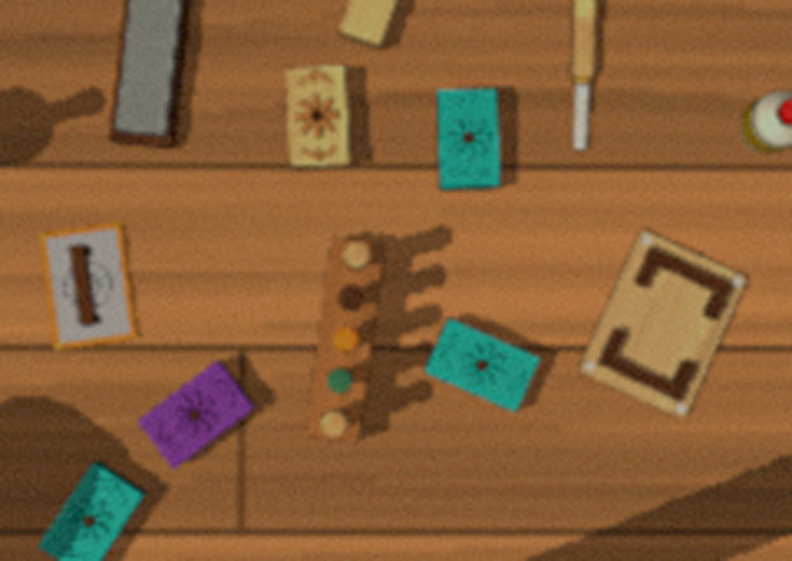

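```bash
cat > fit.py <<'E'
from h import *
from scipy.optimize import minimize
S=8
def sil(n,parts,p,box):
    x0,y0,x1,y1=box
    im=np.zeros(((y1-y0)*S,(x1-x0)*S),np.uint8)
    for P in parts:
        uv=proj(n,place(P,*p)); h=cv2.convexHull(((uv-[x0,y0]+.5)*S*16).astype(np.int32).astype(np.float32)).astype(np.int32)
        cv2.fillPoly(im,[h],255,shift=4)
    return cv2.resize(im,(x1-x0,y1-y0),interpolation=cv2.INTER_AREA)/255.
def fit(parts,masks,p0):
    bx={n:(max(0,np.nonzero(m)[1].min()-6),max(0,np.nonzero(m)[0].min()-6),np.nonzero(m)[1].max()+7,np.nonzero(m)[0].max()+7) for n,m in masks.items()}
    def c(p):
        e=0
        for n,m in masks.items():
            b=bx[n]; q=sil(n,parts,(p[0],p[1],p[2]*100),b); e+=((q-m[b[1]:b[3],b[0]:b[2]])**2).sum()/m.sum()
        return e
    best=None
    s=np.array([p0[0],p0[1],p0[2]/100])
    sim=np.array([s,s+[.006,0,0],s+[0,.006,0],s+[0,0,.08]])
    o=minimize(c,s,method="Nelder-Mead",options=dict(initial_simplex=sim,xatol=1e-5,fatol=1e-6,maxiter=300))
    return o.x*[1000,1000,100],o.fun
BLOCK=[rect(.1,.06,0)+rect(.1,.06,.034)]
PLATE=[rect(.12,.084,0)+rect(.12,.084,.004),rect(.08,.016,.026)+rect(.08,.016,.044)]
FIX=[rect(.16,.12,0)+rect(.16,.12,.01),rect(.131,.091,.01)+rect(.131,.091,.022)]
RACK=[rect(.2,.055,0)+rect(.2,.055,.045)]
E
python3 - <<'E'
from fit import *
D=np.load("masks0.npz")
for nm,parts,k,p0s in(("block",BLOCK,dict(scene="scene_block_center_1",top="top_block_center_0"),[(.667,.044,0)]),
 ("tmpl",PLATE,dict(scene="scene_template_grip_0",top="top_template_grip_0"),[(.49,.27,0)]),
 ("fix",FIX,dict(scene="scene_pocket_0",top="top_pocket_0"),[(.458,-.308,65-90),(.458,-.308,65)])):
  for p0 in p0s:
    for sel in(("scene",),("top",),("scene","top")):
        p,f=fit(parts,{n:D[k[n]].astype(float) for n in sel},p0);print(nm,sel,p.round(1),round(f,4))
E
```

```text
block ('scene',) [667.   41.5   4.2] 0.0295
block ('top',) [667.7  44.    4.4] 0.0348
block ('scene', 'top') [667.2  42.9   4.4] 0.0864
tmpl ('scene',) [496.1 275.1   7.5] 0.0292
tmpl ('top',) [496.4 276.2   8.4] 0.0119
tmpl ('scene', 'top') [496.4 275.8   8. ] 0.0451
fix ('scene',) [ 456.6 -312.8  -24.7] 0.0764
fix ('top',) [ 458.5 -311.3  -24.4] 0.0131
fix ('scene', 'top') [ 457.7 -311.1  -24.2] 0.0963
fix ('scene',) [ 456.4 -312.5  155.5] 0.0761
fix ('top',) [ 458.7 -311.1  155.5] 0.013
fix ('scene', 'top') [ 457.7 -311.1  155.9] 0.0963
```

```bash
cat > go.py <<'E'
# usage: go.py x y z yaw_of_tool_y_axis(deg): prints shift/turn numbers
import sys; from h import *
from scipy.spatial.transform import Rotation as Ro
x,y,z,a=map(float,sys.argv[1:5]); s=r.sense(); R=np.array(s["ee_rot"])
a=np.radians(a); yy=np.array([np.cos(a),np.sin(a),0]); zz=np.array([0,0,-1.]); T=np.c_[np.cross(yy,zz),yy,zz]
d=R.T@(np.array([x,y,z])-s["tcp_pos"]); w=Ro.from_matrix(R.T@T).as_rotvec(degrees=True)
print("pos",s["tcp_pos"].round(4),"yaw",np.degrees(np.arctan2(R[1,1],R[0,1])).round(2),"t",s["time_s"],"F",np.round(s["wrist_force"],1),"g",round(s["gripper_width"],3))
print("shift",(d/.3).round(4),"turn",(w/180).round(4),"rows>=",max(np.linalg.norm(d)/.0417,np.linalg.norm(w)/7.16).round(1))
E
python3 go.py .667 .043 .16 94.3
```

```text
pos [ 0.1545 -0.6056  0.2396] yaw 104.31 t 0.6 F [ 0.4  0.8 -1.1] g 1.001
shift [-2.1895  1.6728  0.2652] turn [-0.      0.      0.0556] rows>= 19.9
```

```bash
for i in 1 2 3; do :; done; python3 -m creep '[[1,-0.55,0.42,0,0,0,0],[1,-0.55,0.42,0,0,0,0],[1,-0.55,0.42,0,0,0,0],[1,-0.55,0.42,0,0,0,0],[1,-0.55,0.42,0,0,0,0]]'
python3 -m creep '[[1,-0.55,0.42,0,0,0,0],[1,-0.55,0.42,0,0,0,0],[1,-0.55,0.42,0,0,0,0],[1,-0.55,0.42,0,0,0,0],[1,-0.55,0.42,0,0,0,0]]'
python3 -m creep '[[1,-0.55,0.42,0,0,0,0],[1,-0.55,0.42,0,0,0,0],[1,-0.55,0.42,0,0,0,0],[1,-0.55,0.42,0,0,0,0],[1,-0.55,0.42,0,0,0,0]]'
python3 go.py .667 .043 .16 94.3
```

```text
time_s: 1.02
tcp_pos: [0.284, -0.4411, 0.2397]
ee_rot: [[-0.969, -0.247, 0.0], [-0.247, 0.969, -0.0], [-0.0, -0.0, -1.0]]
wrist_force: [1.6, -1.5, 0.2]
gripper_width: 0.999
time_s: 1.43
tcp_pos: [0.4131, -0.2773, 0.2402]
ee_rot: [[-0.969, -0.247, 0.001], [-0.247, 0.969, -0.001], [-0.001, -0.001, -1.0]]
wrist_force: [1.0, -0.5, 0.5]
gripper_width: 1.001
time_s: 1.85
tcp_pos: [0.5421, -0.1135, 0.2408]
ee_rot: [[-0.969, -0.247, 0.002], [-0.247, 0.969, -0.001], [-0.002, -0.001, -1.0]]
wrist_force: [-0.3, -1.0, 0.5]
gripper_width: 1.003
pos [ 0.5421 -0.1135  0.2408] yaw 104.32 t 1.85 F [-0.3 -1.   0.5] g 1.003
shift [-0.5318  0.4027  0.2697] turn [-0.0004  0.0007  0.0557] rows>= 5.2
```

```bash
python3 -m creep '[[1,-0.532,0.403,0.2,0,0,0.056],[1,-0.532,0.403,0.2,0,0,0.056],[1,-0.532,0.403,0.2,0,0,0.056],[1,-0.532,0.403,0.2,0,0,0.056],[1,-0.532,0.403,0.2,0,0,0.056]]'
python3 go.py .667 .043 .022 94.3
python3 - <<'E'
from h import *
im=r.capture("scene");cv2.imwrite("pics/s1.png",cv2.resize(im[100:300,130:370],None,fx=3.3,fy=3.3))
E
```

```text
time_s: 2.27
tcp_pos: [0.6664, 0.043, 0.1812]
ee_rot: [[-0.997, -0.074, 0.003], [-0.074, 0.997, -0.001], [-0.003, -0.001, -1.0]]
wrist_force: [0.8, -0.8, 0.8]
gripper_width: 1.004
pos [0.6664 0.043  0.1812] yaw 94.26 t 2.2667 F [ 0.8 -0.8  0.8] g 1.004
shift [-7.000e-04  5.000e-04  5.307e-01] turn [-0.0003  0.0008 -0.0002] rows>= 3.8
```

View pics/s1.png

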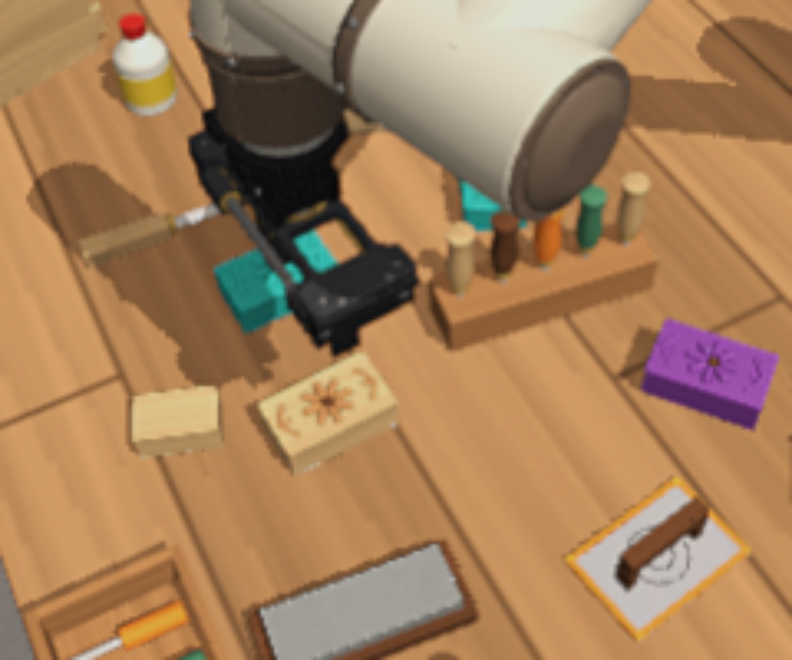

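```bash
python3 -m creep '[[1,0,0,0.12,0,0.001,0],[1,0,0,0.24,0,0.001,0],[1,0,0,0.36,0,0.001,0],[1,0,0,0.45,0,0.001,0],[1,0,0,0.45,0,0.001,0]]'
python3 go.py .667 .043 .022 94.3
```

```text
time_s: 2.73
tcp_pos: [0.6653, 0.0472, 0.0349]
ee_rot: [[-0.997, -0.077, -0.014], [-0.077, 0.997, -0.003], [0.015, -0.002, -1.0]]
wrist_force: [-0.8, -0.6, -0.9]
gripper_width: 1.0
pos [0.6653 0.0472 0.0349] yaw 94.42 t 2.7333 F [-0.8 -0.6 -0.9] g 1.0
shift [-0.0051 -0.0142  0.0428] turn [-0.0006 -0.0046  0.0007] rows>= 0.3
```

```bash
python3 -m creep '[[1,-0.005,-0.014,0.02,0,-0.0046,0],[1,-0.005,-0.014,0.02,0,-0.0046,0]]'
python3 go.py .667 .043 .022 94.3
```

```text
time_s: 2.9
tcp_pos: [0.6661, 0.0424, 0.028]
ee_rot: [[-0.997, -0.077, -0.003], [-0.076, 0.997, -0.003], [0.003, -0.002, -1.0]]
wrist_force: [-0.9, -0.5, 0.1]
gripper_width: 0.998
pos [0.6661 0.0424 0.028 ] yaw 94.39 t 2.9 F [-0.9 -0.5  0.1] g 0.998
shift [-0.0031  0.0017  0.0199] turn [-0.0008 -0.0009  0.0005] rows>= 0.1
```

```bash
python3 -m creep '[[1,-0.003,0.002,0.02,0,-0.001,0],[1,-0.003,0.002,0.02,0,-0.001,0]]'
python3 go.py .667 .043 .022 94.3
python3 - <<'E'
from h import *
im=r.capture("scene");cv2.imwrite("pics/s2.png",cv2.resize(im[150:290,150:310],None,fx=4,fy=4))
E
```

```text
time_s: 3.07
tcp_pos: [0.6674, 0.0432, 0.0227]
ee_rot: [[-0.997, -0.076, 0.001], [-0.076, 0.997, -0.002], [-0.001, -0.002, -1.0]]
wrist_force: [0.0, 0.3, 0.1]
gripper_width: 0.999
pos [0.6674 0.0432 0.0227] yaw 94.37 t 3.0667 F [0.  0.3 0.1] g 0.999
shift [ 0.0014 -0.0005  0.0024] turn [-0.0007  0.0004  0.0004] rows>= 0.0
```

View pics/s2.png

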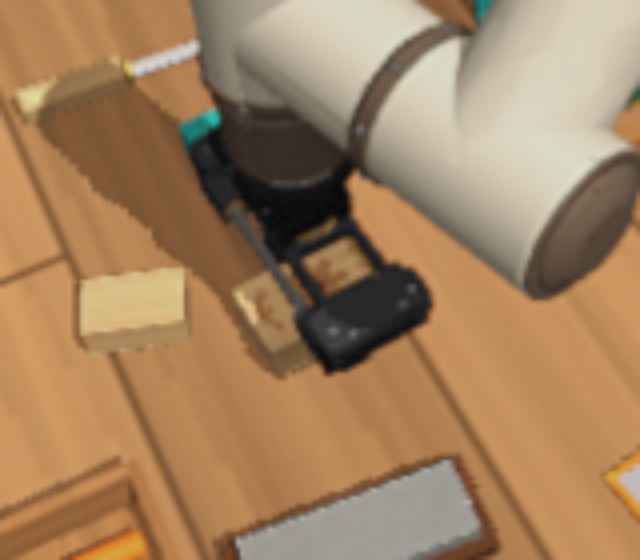

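Fingers straddle the block (around px 210–260, 215–240 of the scene picture). Close.

```bash
python3 -m creep '[[0,0,0,0.002,0,0,0],[0,0,0,0.002,0,0,0],[0,0,0,0.002,0,0,0],[0,0,0,0.002,0,0,0],[0,0,0,0.002,0,0,0]]'
python3 -m creep '[[0,0,0,0,0,0,0],[0,0,0,0,0,0,0],[0,0,0,0,0,0,0],[0,0,0,0,0,0,0]]'
python3 go.py .667 .043 .1 94.3
```

```text
time_s: 3.53
tcp_pos: [0.6676, 0.0433, 0.0228]
ee_rot: [[-0.997, -0.077, 0.002], [-0.077, 0.997, -0.002], [-0.002, -0.002, -1.0]]
wrist_force: [-0.5, -0.5, -0.0]
gripper_width: 0.709
time_s: 3.87
tcp_pos: [0.6676, 0.0433, 0.0227]
ee_rot: [[-0.997, -0.077, 0.002], [-0.077, 0.997, -0.002], [-0.002, -0.002, -1.0]]
wrist_force: [-0.1, 0.0, 0.1]
gripper_width: 0.687
pos [0.6676 0.0433 0.0227] yaw 94.39 t 3.8667 F [-0.1  0.   0.1] g 0.687
shift [ 0.0015 -0.0013 -0.2576] turn [-0.0007  0.0006  0.0005] rows>= 1.9
```

```bash
python3 -m creep '[[0,0,0,-0.1,0,0,0],[0,0,0,-0.2,0,0,0],[0,0,0,-0.3,0,0,0],[0,0,0,-0.4,0,0,0],[0,0,0,-0.5,0,0,0]]'
python3 -m creep '[[0,0,0,-0.02,0,0,0],[0,0,0,-0.02,0,0,0]]'
python3 go.py .458 -.311 .18 65.6
```

```text
time_s: 4.28
tcp_pos: [0.6667, 0.0436, 0.1737]
ee_rot: [[-0.997, -0.077, 0.001], [-0.077, 0.997, -0.002], [-0.001, -0.002, -1.0]]
wrist_force: [0.4, 0.5, -0.3]
gripper_width: 0.69
time_s: 4.45
tcp_pos: [0.668, 0.0439, 0.1829]
ee_rot: [[-0.997, -0.077, 0.007], [-0.077, 0.997, -0.0], [-0.007, -0.001, -1.0]]
wrist_force: [0.3, 0.4, -1.5]
gripper_width: 0.689
pos [0.668  0.0439 0.1829] yaw 94.39 t 4.45 F [ 0.3  0.4 -1.5] g 0.689
shift [ 0.7887 -1.126   0.0051] turn [0.0003 0.0022 0.16  ] rows>= 9.9
```

```bash
python3 -m creep '[[0,0.1,-0.12,0,0,0,0.02],[0,0.2,-0.24,0,0,0,0.04],[0,0.28,-0.36,0,0,0,0.06],[0,0.34,-0.48,0,0,0.002,0.07],[0,0.4,-0.56,0,0,0.002,0.08]]'
python3 go.py .458 -.311 .18 65.6
```

```text
time_s: 4.87
tcp_pos: [0.5591, -0.1342, 0.1799]
ee_rot: [[-0.985, 0.175, -0.003], [0.175, 0.985, 0.0], [0.003, -0.0, -1.0]]
wrist_force: [1.3, 0.2, -1.1]
gripper_width: 0.689
pos [ 0.5591 -0.1342  0.1799] yaw 79.91 t 4.8667 F [ 1.3  0.2 -1.1] g 0.689
shift [ 2.286e-01 -6.393e-01  5.000e-04] turn [-0.0002 -0.001   0.0795] rows>= 4.9
```

```bash
python3 -m creep '[[0,0.05,-0.13,0,0,0,0.02],[0,0.1,-0.26,0,0,0,0.04],[0,0.14,-0.39,0,0,0,0.06],[0,0.18,-0.52,0,0,0,0.07],[0,0.22,-0.62,0,0,0,0.08]]'
python3 go.py .458 -.311 .18 65.6
```

```text
time_s: 5.28
tcp_pos: [0.4589, -0.3073, 0.1779]
ee_rot: [[-0.909, 0.417, -0.007], [0.417, 0.909, 0.002], [0.007, -0.001, -1.0]]
wrist_force: [0.2, -0.1, -2.3]
gripper_width: 0.685
pos [ 0.4589 -0.3073  0.1779] yaw 65.34 t 5.2833 F [ 0.2 -0.1 -2.3] g 0.685
shift [-0.0023 -0.0125 -0.007 ] turn [-0.0004 -0.0023 -0.0015] rows>= 0.1
```

```bash
python3 -m creep '[[0,0,-0.012,0.08,0,-0.002,-0.001],[0,0,-0.012,0.16,0,-0.002,-0.001],[0,0,-0.012,0.24,0,-0.002,-0.001],[0,0,-0.012,0.34,0,-0.002,-0.001],[0,0,-0.012,0.34,0,-0.002,-0.001]]'
python3 -m creep '[[0,0,0,0,0,0,0],[0,0,0,0,0,0,0]]'
python3 go.py .458 -.311 .065 65.6
python3 - <<'E'
from h import *
for n,b in(("scene",(70,200,170,330)),("top",(150,280,270,420))):
  im=r.capture(n);np.save(f"{n}3.npy",im);cv2.imwrite(f"pics/{n}3.png",cv2.resize(im[b[0]:b[1],b[2]:b[3]],None,fx=4.5,fy=4.5,interpolation=cv2.INTER_CUBIC))
E
```

```text
time_s: 5.7
tcp_pos: [0.4511, -0.3083, 0.0687]
ee_rot: [[-0.909, 0.417, -0.015], [0.417, 0.909, 0.006], [0.017, -0.001, -1.0]]
wrist_force: [-1.7, 0.1, -2.0]
gripper_width: 0.689
time_s: 5.87
tcp_pos: [0.4499, -0.3077, 0.0676]
ee_rot: [[-0.909, 0.417, -0.019], [0.417, 0.909, 0.008], [0.02, -0.001, -1.0]]
wrist_force: [-0.1, -0.6, -1.4]
gripper_width: 0.687
pos [ 0.4499 -0.3077  0.0676] yaw 65.34 t 5.8667 F [-0.1 -0.6 -1.4] g 0.687
shift [-0.0292  0.0014  0.0081] turn [-0.0003 -0.0065 -0.0015] rows>= 0.2
```

View pics/scene3.png

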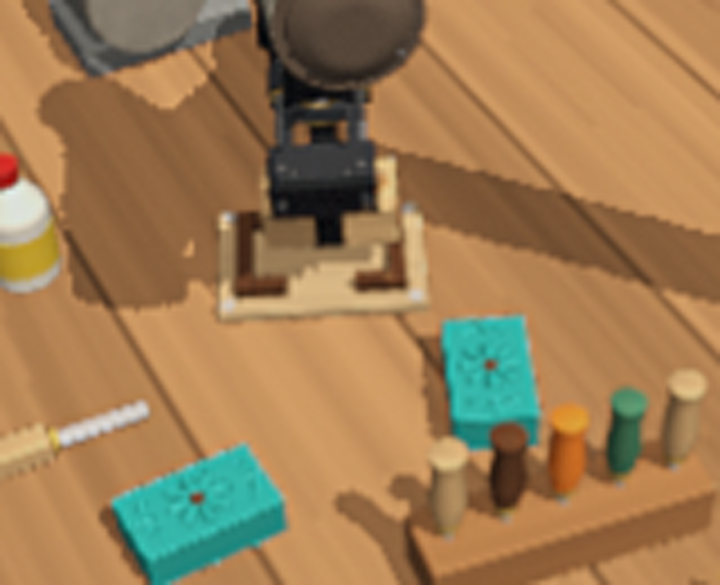

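View pics/top3.png

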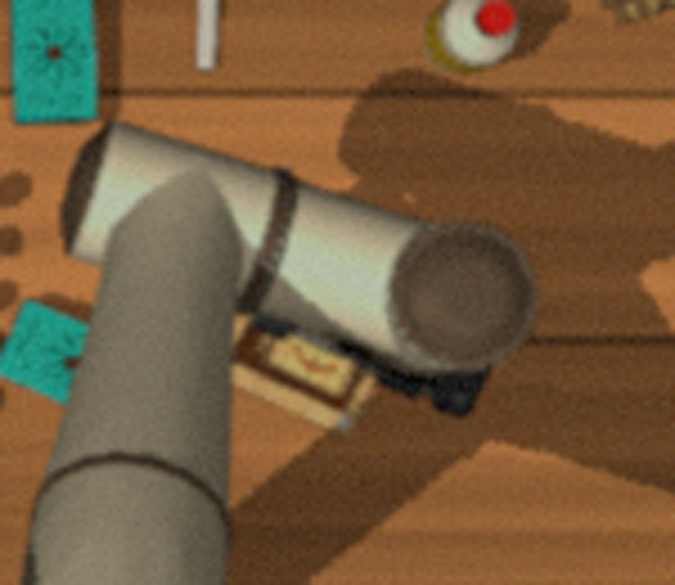

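```bash
python3 -m creep '[[0,-0.029,0.001,0,0,-0.0065,0.001],[0,-0.029,0.001,0,0,-0.0065,0.001],[0,-0.029,0.001,0,0,-0.0065,0.001]]'
python3 go.py .458 -.3115 .065 65.6
python3 - <<'E'
from h import *
I=np.load("im0.npz")
def ov(n,b,p,rects,k,name):
    x0,y0,x1,y1=b
    im=cv2.resize(I[n][y0:y1,x0:x1],None,fx=k,fy=k,interpolation=cv2.INTER_CUBIC)
    for rc,c in rects:
        uv=((proj(n,place(rc,*p))-[x0,y0]+.5)*k*16).astype(np.int32)
        cv2.polylines(im,[uv],True,c,1,cv2.LINE_AA,4)
    return im
p=(.458,-.3115,-24.4)
R=[(rect(.16,.12,.01),(0,255,0)),(rect(.131,.091,.022),(255,0,0)),(rect(.103,.063,.022),(0,0,255))]
a=ov("top",(310,185,375,250),p,R,6,"");b=ov("scene",(210,105,275,150),p,R,6,"")
a=cv2.copyMakeBorder(a,0,0,0,10,cv2.BORDER_CONSTANT);b=cv2.copyMakeBorder(b,0,a.shape[0]-b.shape[0],0,0,cv2.BORDER_CONSTANT)
cv2.imwrite("pics/fixov.png",np.hstack([a,b]))
E
```

```text
time_s: 6.22
tcp_pos: [0.4608, -0.312, 0.0706]
ee_rot: [[-0.908, 0.419, 0.007], [0.419, 0.908, -0.004], [-0.008, -0.001, -1.0]]
wrist_force: [0.1, -0.7, -1.2]
gripper_width: 0.688
pos [ 0.4608 -0.312   0.0706] yaw 65.22 t 6.2167 F [ 0.1 -0.7 -1.2] g 0.688
shift [ 0.0093 -0.0023  0.0186] turn [-0.0003  0.0026 -0.0021] rows>= 0.2
```

View pics/fixov.png

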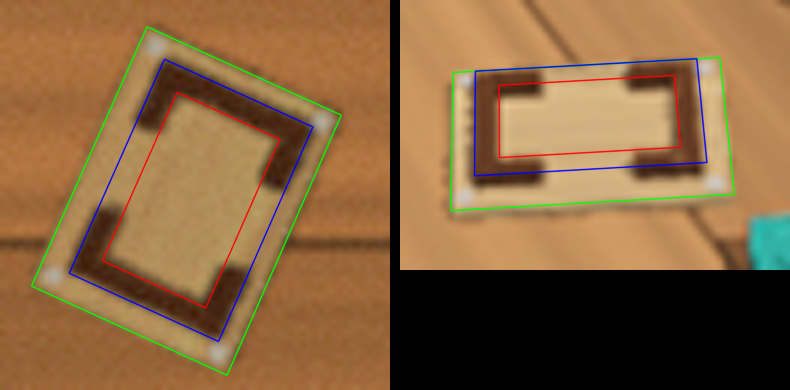

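```bash
python3 -m creep '[[0,0.009,-0.002,0.016,0,0.0026,-0.002],[0,0.009,-0.002,0.016,0,0.0026,-0.002],[0,0.009,-0.002,0.016,0,0.0026,-0.002]]'
python3 go.py .458 -.3115 .05 65.6
python3 -m creep '[[0,0,0,0,0,0,0],[0,0,0,0,0,0,0]]'
python3 go.py .458 -.3115 .05 65.6
```

```text
time_s: 6.47
tcp_pos: [0.4577, -0.3113, 0.0656]
ee_rot: [[-0.91, 0.414, -0.001], [0.414, 0.91, -0.0], [0.001, -0.001, -1.0]]
wrist_force: [0.4, -0.1, -2.0]
gripper_width: 0.69
pos [ 0.4577 -0.3113  0.0656] yaw 65.57 t 6.4667 F [ 0.4 -0.1 -2. ] g 0.69
shift [-0.0011 -0.0001  0.0519] turn [-0.0003 -0.0002 -0.0001] rows>= 0.4
time_s: 6.63
tcp_pos: [0.4577, -0.3113, 0.0655]
ee_rot: [[-0.91, 0.414, -0.001], [0.414, 0.91, -0.0], [0.001, -0.001, -1.0]]
wrist_force: [0.1, -0.2, -0.1]
gripper_width: 0.688
pos [ 0.4577 -0.3113  0.0655] yaw 65.57 t 6.6333 F [ 0.1 -0.2 -0.1] g 0.688
shift [-0.0013  0.      0.0517] turn [-0.0003 -0.0003 -0.0002] rows>= 0.4
```

Underside 43 mm up; go to ~26 mm (4 mm above the walls) and look.

```bash
python3 -m creep '[[0,-0.001,0,0.02,0,0,0],[0,-0.001,0,0.04,0,0,0],[0,-0.001,0,0.055,0,0,0],[0,-0.001,0,0.055,0,0,0]]'
python3 go.py .458 -.3115 .048 65.6
python3 - <<'E'
from h import *
def ov(n,b,rects,k):
    x0,y0,x1,y1=b
    im=cv2.resize(r.capture(n)[y0:y1,x0:x1],None,fx=k,fy=k,interpolation=cv2.INTER_CUBIC);raw=im.copy()
    for P,c in rects:
        uv=((proj(n,P)-[x0,y0]+.5)*k*16).astype(np.int32)
        cv2.polylines(im,[uv],True,c,1,cv2.LINE_AA,4)
    return np.hstack([raw,im])
s=r.sense();p=(s["tcp_pos"][0],s["tcp_pos"][1],-24.4);zb=s["tcp_pos"][2]-.0227
cv2.imwrite("pics/seat1.png",ov("scene",(205,90,283,150),[(place(rect(.1,.06,zb),*p),(0,255,0)),(place(rect(.1,.06,zb+.034),*p),(255,0,0)),(place(rect(.103,.063,.022),.458,-.3115,-24.4),(0,0,255))],5))
cv2.imwrite("pics/seat1t.png",ov("top",(310,185,375,250),[(place(rect(.1,.06,zb),*p),(0,255,0)),(place(rect(.1,.06,zb+.034),*p),(255,0,0)),(place(rect(.103,.063,.022),.458,-.3115,-24.4),(0,0,255))],6))
E
```

```text
time_s: 6.97
tcp_pos: [0.4569, -0.3111, 0.0474]
ee_rot: [[-0.91, 0.414, -0.004], [0.414, 0.91, 0.001], [0.004, -0.001, -1.0]]
wrist_force: [0.0, -0.1, -0.3]
gripper_width: 0.685
pos [ 0.4569 -0.3111  0.0474] yaw 65.55 t 6.9667 F [ 0.  -0.1 -0.3] g 0.685
shift [-0.004   0.0003 -0.0019] turn [-0.0003 -0.0013 -0.0003] rows>= 0.0
```

View pics/seat1.png

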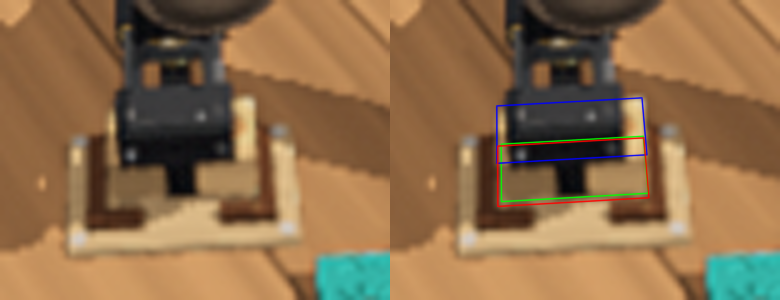

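View pics/seat1t.png

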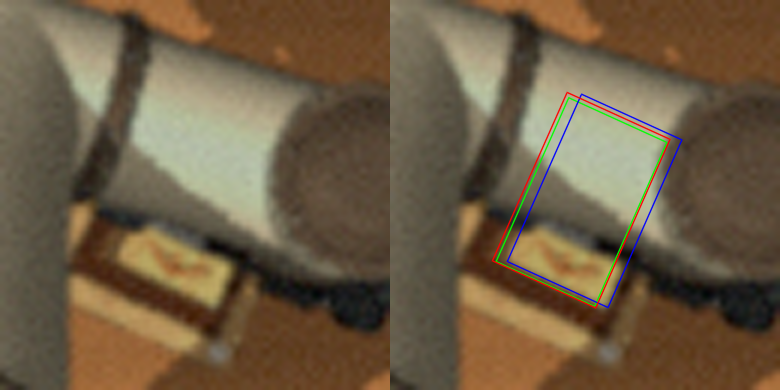

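```bash
python3 -m creep '[[0,-0.004,0,-0.002,0,-0.0013,0],[0,-0.004,0,-0.002,0,-0.0013,0],[0,-0.004,0,-0.002,0,-0.0013,0]]'
python3 go.py .458 -.3115 .048 65.6
cat > prof.py <<'E'
from h import *
def prof(img,n,c,a,z,us,vs,axis):
    # mean over v of gray along u, in frame (c,a) at height z
    U,V=np.meshgrid(us,vs,indexing="ij")
    P=np.c_[U.ravel(),V.ravel()] if axis==0 else np.c_[V.ravel(),U.ravel()]
    W=np.c_[P@R2(a).T+c,np.full(len(P),z)]
    uv=proj(n,W).astype(np.float32)
    g=cv2.remap(img.astype(np.float32),uv[:,0].reshape(U.shape),uv[:,1].reshape(U.shape),cv2.INTER_CUBIC)
    return g.mean(1)
E
python3 - <<'E'
from prof import *
I0=np.load("im0.npz")
I1={n:np.mean([r.capture(n).astype(np.float32) for _ in range(3)],0) for n in M}
np.savez("im1.npz",**I1)
c=[.458,-.3115];a=-24.4
def show(tag,img,n,z,us,vs,axis=0):
    g=prof(img,n,c,a,z,us,vs,axis)[:,:]; print(tag); print(" ".join(f"{u*1000:.0f}:{int(x[1])}/{int(x[2])}" for u,x in zip(us,g)))
us=np.arange(-.095,-.030,.0015)
show("top now z=.059",I1["top"],"top",.059,us,np.linspace(-.02,.02,9))
show("top im0 z=.022",I0["top"],"top",.022,us,np.linspace(-.02,.02,9))
E
```

```text
time_s: 7.32
tcp_pos: [0.4589, -0.312, 0.0493]
ee_rot: [[-0.91, 0.414, 0.002], [0.414, 0.91, -0.002], [-0.003, -0.001, -1.0]]
wrist_force: [-0.2, 0.6, -2.1]
gripper_width: 0.689
pos [ 0.4589 -0.312   0.0493] yaw 65.57 t 7.3167 F [-0.2  0.6 -2.1] g 0.689
shift [0.0035 0.0001 0.0044] turn [-0.0003  0.0008 -0.0001] rows>= 0.0
top now z=.059
-95:96/147 -94:98/149 -92:98/150 -90:98/150 -89:98/150 -88:97/149 -86:97/148 -84:101/148 -83:111/151 -81:125/161 -80:138/171 -78:145/179 -77:148/182 -75:148/183 -74:148/183 -72:146/181 -71:140/173 -69:125/156 -68:101/131 -66:75/105 -65:54/85 -63:42/74 -62:38/71 -60:39/72 -59:39/74 -57:42/76 -56:47/79 -54:57/85 -53:72/96 -51:91/114 -50:115/136 -48:138/159 -47:151/174 -45:154/179 -44:149/177 -42:141/172 -41:133/168 -39:130/168 -38:132/170 -36:135/172 -35:138/174 -33:142/174 -32:144/172 -30:146/170
top im0 z=.022
-95:98/150 -94:98/150 -92:97/149 -90:98/150 -89:99/151 -88:98/151 -86:97/150 -84:97/149 -83:100/147 -81:107/149 -80:119/155 -78:131/165 -77:139/172 -75:142/177 -74:143/179 -72:144/180 -71:143/179 -69:139/175 -68:130/163 -66:112/143 -65:88/118 -63:65/94 -62:47/78 -60:38/71 -59:37/71 -57:39/73 -56:40/73 -54:43/74 -53:51/80 -51:64/91 -50:80/107 -48:98/127 -47:116/147 -45:131/165 -44:140/176 -42:144/180 -41:143/179 -39:141/178 -38:141/177 -36:141/177 -35:141/178 -33:140/177 -32:140/177 -30:140/177
```

```bash
python3 - <<'E'
from prof import *
I0=np.load("im0.npz");I1=np.load("im1.npz")
print("scene cam",-M["scene"]["R"].T@M["scene"]["t"],"top",-M["top"]["R"].T@M["top"]["t"])
c=[.458,-.3115];a=-24.4
def show(tag,img,n,z,us,vs,axis=0):
    g=prof(img,n,c,a,z,us,vs,axis); print(tag); print(" ".join(f"{u*1000:.0f}:{int(x[0])}/{int(x[1])}/{int(x[2])}" for u,x in zip(us,g)))
zb=.0493-.0227
for lo,hi in((-.072,-.036),(.036,.072)):
  us=np.arange(lo,hi,.0015)
  show("scene now block face z",I1["scene"],"scene",zb+.018,us,[.03])
  show("scene now wall tops front",I1["scene"],"scene",.022,us,[.036,.0385,.041])
  show("scene now end wall top (v .. )",I1["scene"],"scene",.022,us,[.01,.02,.03])
us=np.arange(.02,.07,.0015)
show("v scene base/wall front, u=-58",I1["scene"],"scene",.022,us,[-.055,-.058,-.061],1)
show("v scene base/wall front, u=+58",I1["scene"],"scene",.022,us,[.055,.058,.061],1)
show("v block bottom u=-35",I1["scene"],"scene",zb,us,[-.02,-.017,-.014],1)
E
```

```text
scene cam [0.82922393 0.55533813 0.83698625] top [0.42572943 0.01282987 1.56663146]
scene now block face z
-72:134/184/217 -70:138/189/221 -69:138/188/221 -67:131/181/214 -66:123/172/206 -64:103/148/183 -63:83/123/160 -61:61/95/134 -60:46/75/117 -58:38/65/108 -57:33/57/102 -55:35/59/104 -54:38/62/105 -52:41/65/104 -51:53/83/117 -49:68/105/138 -48:83/126/159 -46:90/136/169 -45:91/138/172 -43:92/138/174 -42:90/135/171 -40:89/134/170 -39:90/135/170 -37:90/135/170
scene now wall tops front
-72:135/184/215 -70:134/183/216 -69:137/187/220 -67:134/183/216 -66:122/170/203 -64:104/149/184 -63:77/115/152 -61:54/85/126 -60:37/62/105 -58:35/59/103 -57:38/62/107 -55:40/65/111 -54:43/71/117 -52:47/79/123 -51:50/84/126 -49:50/85/125 -48:48/82/121 -46:47/78/118 -45:47/77/119 -43:47/76/119 -42:46/75/118 -40:45/73/116 -39:44/71/113 -37:43/70/111
scene now end wall top (v .. )
-72:134/184/216 -70:136/186/219 -69:135/186/219 -67:129/179/213 -66:117/165/201 -64:95/140/178 -63:74/112/153 -61:53/85/128 -60:41/69/113 -58:36/61/106 -57:34/58/103 -55:37/61/105 -54:40/65/106 -52:44/69/105 -51:55/84/115 -49:68/
[... 1902 characters left out ...]
24/41/69 53:37/58/85 55:55/83/112 56:75/112/142 58:97/141/174 59:114/162/196 61:123/172/206 62:130/180/214 64:135/186/220 65:135/186/219 67:132/183/216 68:129/179/211 70:126/175/207
v block bottom u=-35
20:92/139/176 22:93/139/176 23:93/138/175 25:91/136/172 26:90/134/169 28:89/132/165 29:87/128/160 31:83/122/153 32:80/117/146 34:81/116/145 35:86/123/152 37:95/135/165 38:105/148/179 40:116/162/195 41:124/172/205 43:130/179/212 44:133/183/216 46:132/182/215 47:128/177/209 49:123/171/203 50:120/167/199 52:118/165/197 53:118/165/198 55:120/167/200 56:123/171/204 58:127/176/209 59:130/180/213 61:132/182/215 62:132/182/215 64:131/181/215 65:131/181/215 67:130/180/214 68:130/179/213 70:130/179/213
```

```bash
python3 - <<'E'
from prof import *
I0=np.load("im0.npz");I1=np.load("im1.npz")
c=[.458,-.3115];a=-24.4
def show(tag,img,n,z,us,vs,axis=0):
    g=prof(img,n,c,a,z,us,vs,axis); print(tag); print(" ".join(f"{u*1000:.0f}:{int(x[0])}/{int(x[1])}/{int(x[2])}" for u,x in zip(us,g)))
vs=np.arange(-.07,-.02,.0015)
e=np.linspace(-.062,-.055,5)
show("top im0 -v wall",I0["top"],"top",.022,vs,e,1)
show("top im0 -v wall far end",I0["top"],"top",.022,vs,-e,1)
show("top now -v wall",I1["top"],"top",.022,vs,e,1)
show("top now block -v",I1["top"],"top",.0606,vs[12:],np.linspace(-.046,-.042,5),1)
vs=np.arange(.02,.07,.0015)
show("top im0 +v wall",I0["top"],"top",.022,vs,e,1)
show("top now +v wall",I1["top"],"top",.022,vs,e,1)
show("top im0 +v wall far",I0["top"],"top",.022,vs,-e,1)
show("top now block +v",I1["top"],"top",.0606,vs[:20],np.linspace(-.046,-.042,5),1)
E
```

```text
top im0 -v wall
-70:54/98/151 -68:54/97/151 -67:54/97/151 -66:54/98/151 -64:54/97/151 -62:53/96/149 -61:52/94/144 -60:52/91/135 -58:55/92/128 -56:65/103/134 -55:78/118/149 -53:82/128/161 -52:81/128/164 -50:78/124/161 -49:71/114/148 -47:60/98/127 -46:48/78/106 -44:37/61/89 -43:28/50/80 -41:20/42/74 -40:15/38/71 -38:17/37/72 -37:21/39/74 -35:21/40/75 -34:20/41/75 -32:22/44/77 -31:26/45/80 -29:23/43/78 -28:16/40/74 -26:14/39/73 -25:19/42/76 -23:23/43/77 -22:23/43/77 -20:21/43/76
top im0 -v wall far end
-70:64/118/177 -68:65/117/176 -67:65/116/177 -66:65/116/176 -64:61/113/174 -62:58/108/168 -61:55/102/159 -60:54/97/147 -58:57/99/140 -56:66/110/144 -55:74/121/155 -53:78/126/161 -52:77/123/159 -50:72/114/148 -49:62/99/128 -47:49/81/106 -46:38/66/89 -44:29/53/79 -43:21/44/74 -41:15/39/72 -40:15/38/72 -38:19/39/74 -37:21/40/75 -35:21/40/76 -34:19/40/76 -32:19/41/75 -31:21/42/75 -29:21/42/76 -28:19/40/74 -26:18/37/72 -25:19/37/72 -23:19/38/72 -22:17/39/73 -20:19/42/74
top now -v wall
-70:34/63/96 -68:33/61/95 -67:33/61/95 -66:34/61/96 -64:33/62/96 -62:32/61/95 -61:32/61/94 -60:34/64/94 -58:3
[... 1568 characters left out ...]
2:23/37/70 23:18/36/68 25:16/37/68 26:17/39/69 28:18/38/70 29:19/36/71 31:18/37/71 32:15/38/70 34:12/36/69 35:15/34/69 37:20/36/71 38:23/39/73 40:20/39/71 41:17/39/69 43:21/42/70 44:29/51/78 46:41/67/96 47:55/91/122 49:72/116/150 50:85/133/169 52:89/139/177 53:87/138/178 55:86/137/178 56:87/138/177 58:84/136/172 59:79/130/164 61:73/121/157 62:64/112/152 64:58/107/154 65:58/107/162 67:61/111/170 68:62/114/174 70:63/115/175
top now block +v
20:92/156/181 22:90/153/182 23:89/151/183 25:89/151/184 26:89/151/182 28:88/147/178 29:85/139/167 31:74/119/145 32:59/97/121 34:47/78/103 35:44/72/97 37:44/72/99 38:40/69/97 40:33/61/91 41:26/51/82 43:23/44/76 44:22/39/73 46:20/36/69 47:19/37/68 49:22/41/71
```

```bash
python3 go.py .4584 -.3137 .046 65.6
```

```text
pos [ 0.4588 -0.3119  0.0492] yaw 65.57 t 7.6167 F [-0.8  1.1 -0.8] g 0.688
shift [-0.0013 -0.006   0.0106] turn [-0.0003  0.0007 -0.0001] rows>= 0.1
```

```bash
python3 -m creep '[[0,-0.001,-0.006,0.005,0,0.0007,0],[0,-0.001,-0.006,0.009,0,0.0007,0],[0,-0.001,-0.006,0.009,0,0.0007,0]]'
python3 -m creep '[[0,0,0,0,0,0,0],[0,0,0,0,0,0,0]]'
python3 go.py .4584 -.3137 .040 65.6
python3 - <<'E'
from prof import *
I1={n:np.mean([r.capture(n).astype(np.float32) for _ in range(2)],0) for n in M}
a=I1["scene"][95:155,205:280];b=I1["top"][195:255,305:380]
cv2.imwrite("pics/seat2.png",cv2.resize(np.hstack([a,b]),None,fx=5.3,fy=5.3,interpolation=cv2.INTER_CUBIC))
E
```

```text
time_s: 7.87
tcp_pos: [0.4581, -0.3137, 0.0461]
ee_rot: [[-0.91, 0.414, -0.001], [0.414, 0.91, -0.001], [0.001, -0.001, -1.0]]
wrist_force: [0.2, -0.2, -1.1]
gripper_width: 0.688
time_s: 8.03
tcp_pos: [0.458, -0.3137, 0.046]
ee_rot: [[-0.91, 0.414, -0.001], [0.414, 0.91, -0.001], [0.001, -0.001, -1.0]]
wrist_force: [0.7, -0.0, -1.2]
gripper_width: 0.686
pos [ 0.458  -0.3137  0.046 ] yaw 65.55 t 8.0333 F [ 0.7 -0.  -1.2] g 0.686
shift [-0.0012  0.0005  0.02  ] turn [-0.0003 -0.0003 -0.0003] rows>= 0.1[ WARN:0@5.133] global loadsave.cpp:1063 imwrite_ Unsupported depth image for selected encoder is fallbacked to CV_8U.
```

View pics/seat2.png

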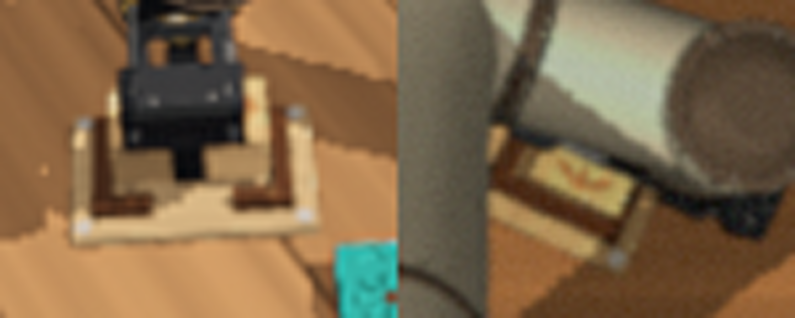

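```bash
python3 -m creep '[[0,-0.001,0,0.004,0,0,0],[0,-0.001,0,0.008,0,0,0],[0,-0.001,0,0.011,0,0,0],[0,-0.001,0,0.011,0,0,0]]'
python3 go.py .4584 -.3137 .0327 65.6
```

```text
time_s: 8.57
tcp_pos: [0.4586, -0.3139, 0.0441]
ee_rot: [[-0.91, 0.414, -0.001], [0.414, 0.91, -0.001], [0.0, -0.001, -1.0]]
wrist_force: [-2.4, 2.0, 8.1]
gripper_width: 0.692
pos [ 0.4586 -0.3139  0.0441] yaw 65.57 t 8.5667 F [-2.4  2.   8.1] g 0.692
shift [0.0007 0.0003 0.038 ] turn [-0.0004 -0.     -0.0001] rows>= 0.3
```

```bash
python3 -m creep '[[0,0,0,0.001,0,0,0]]'; python3 - <<'E'
from h import *
s=r.sense();R=s["ee_rot"];print("F tool",(R.T@s["wrist_force"]).round(2),"M tool",(R.T@s["moment"]).round(3),s["tcp_pos"])
E
```

```text
time_s: 8.65
tcp_pos: [0.4586, -0.3139, 0.0446]
ee_rot: [[-0.91, 0.414, -0.0], [0.414, 0.91, -0.001], [-0.0, -0.001, -1.0]]
wrist_force: [-1.2, 1.0, 0.3]
gripper_width: 0.688
F tool [ 1.52  0.46 -0.3 ] M tool [0.149 0.136 0.001] [ 0.45860018 -0.313872    0.04462518]
```

```bash
python3 -m creep '[[0,0,0,0.006,0,0,0],[0,0,0,0.006,0,0,0],[0,0,0,0.006,0,0,0]]'; python3 - <<'E'
from h import *
s=r.sense();R=s["ee_rot"];print("F tool",(R.T@s["wrist_force"]).round(2),"M tool",(R.T@s["moment"]).round(3),s["tcp_pos"])
E
```

```text
time_s: 8.9
tcp_pos: [0.4587, -0.3139, 0.0439]
ee_rot: [[-0.91, 0.414, 0.0], [0.414, 0.91, -0.002], [-0.001, -0.002, -1.0]]
wrist_force: [-2.5, 2.7, 8.9]
gripper_width: 0.689
F tool [ 3.36  1.43 -8.92] M tool [-0.154  0.78   0.138] [ 0.45868543 -0.31386963  0.0438854 ]
```

```bash
python3 -m creep '[[0,0,0,-0.006,0,0,0],[0,0.003,0,-0.006,0,0,0],[0,0.003,0,0.002,0,0,0],[0,0.003,0,0.006,0,0,0],[0,0.003,0,0.006,0,0,0]]'; cat > f.py <<'E'
from h import *
s=r.sense();R=s["ee_rot"];d=(s["tcp_pos"][:2]-[.458,-.3115])@R2(-24.4)*1000;print("F tool",(R.T@s["wrist_force"]).round(2),"M tool",(R.T@s["moment"]).round(3),s["tcp_pos"].round(4),"uv",d.round(2),"t",s["time_s"], "tilt",R[2,:2].round(4))
E
python3 f.py
```

```text
time_s: 9.32
tcp_pos: [0.4579, -0.3134, 0.043]
ee_rot: [[-0.91, 0.414, 0.0], [0.414, 0.91, -0.002], [-0.001, -0.002, -1.0]]
wrist_force: [-2.8, 3.4, 9.4]
gripper_width: 0.69
F tool [ 3.98  1.9  -9.36] M tool [-0.266  0.755  0.237] [ 0.4579 -0.3134  0.043 ] uv [ 0.71 -1.81] t 9.3167 tilt [-0.0009 -0.0017]
```

```bash
cat > meas.py <<'E'
from prof import *
import sys
I1={n:np.mean([r.capture(n).astype(np.float32) for _ in range(3)],0) for n in M}
np.savez(sys.argv[1],**I1)
c=[.458,-.3115];a=-24.4
s=r.sense();zb=s["tcp_pos"][2]-.0227
def edges(n,z,us,vs,axis):
    g=prof(I1[n],n,c,a,z,us,vs,axis)[:,1]; g=cv2.GaussianBlur(g.reshape(-1,1),(1,5),0).ravel()
    d=np.gradient(g,us*1000); out=[]
    for i in range(1,len(d)-1):
        if abs(d[i])>3 and abs(d[i])>=abs(d[i-1]) and abs(d[i])>abs(d[i+1]): out.append(f"{us[i]*1000:.1f}({d[i]:.0f})")
    return out
U=np.arange(-.075,.075,.0003)
print("scene u: block face",edges("scene",zb+.015,U,[.029,.030,.031],0))
print("scene u: walls front",edges("scene",.022,U,[.036,.039,.042],0))
print("scene u: end walls",edges("scene",.022,U,[.01,.02],0))
V=np.arange(-.075,.075,.0003)
print("top v block",edges("top",zb+.034,V,np.linspace(-.047,-.042,5),1))
print("top v walls",edges("top",.022,V,np.linspace(-.062,-.055,5),1))
print("top u",edges("top",zb+.034,np.arange(-.09,-.035,.0003),np.linspace(-.02,.02,9),0))
print("top u wall",edges("top",.022,np.arange(-.09,-.035,.0003),np.linspace(-.02,.02,9),0))
b=cv2.resize(I1["scene"][95:155,205:280].astype(np.uint8),None,fx=10,fy=10,interpolation=cv2.INTER_CUBIC)
cv2.imwrite("pics/"+sys.argv[1]+".png",b)
E
python3 meas.py m3; python3 f.py
```

```text
scene u: block face ['-74.4(4)', '-67.8(-4)', '-64.5(-17)', '-61.5(-20)', '-58.5(-7)', '-49.2(18)', '-10.5(-17)', '-7.5(-19)', '10.5(16)', '12.0(18)', '16.5(3)', '50.1(-11)', '53.4(-7)', '63.6(15)', '66.6(10)', '74.1(-4)']
scene u: walls front ['-66.9(-9)', '-63.9(-24)', '-53.7(5)', '-52.8(5)', '-47.1(-3)', '-25.2(18)', '-15.0(6)', '-13.2(6)', '-8.1(-4)', '-4.5(3)', '0.6(-8)', '2.4(-5)', '3.9(-6)', '7.5(-3)', '24.6(-12)', '27.6(-12)', '30.9(-4)', '61.8(4)', '65.4(16)', '66.6(16)']
scene u: end walls ['-64.8(-18)', '-63.3(-18)', '-62.1(-19)', '-50.1(18)', '-48.9(18)', '-13.2(-5)', '-10.2(-18)', '-9.0(-15)', '-7.5(-19)', '12.0(17)', '13.2(17)', '16.8(3)', '51.3(-11)', '54.3(-7)', '65.1(15)', '68.1(10)']
top v block ['-49.8(5)', '-38.1(-8)', '-31.5(20)', '-23.1(-3)', '-3.9(-7)', '0.9(4)', '3.9(6)', '5.7(5)', '19.8(-3)', '29.1(-14)', '39.3(-7)', '51.3(15)', '58.8(-12)']
top v walls ['-57.3(6)', '-44.4(-9)', '-37.2(4)', '46.8(5)']
top u ['-81.6(10)', '-67.2(-17)', '-51.3(17)', '-42.6(-6)', '-35.7(4)']
top u wall ['-79.8(9)', '-65.1(-17)', '-49.2(17)', '-40.2(-5)']
F tool [ 3.23  2.04 -8.95] M tool [-0.273  0.724  0.229] [ 0.4579 -0.3134  0.043 ] uv [ 0.69 -1.81] t 9.6167 tilt [-0.0011 -0.0016]
```

View pics/m3.png

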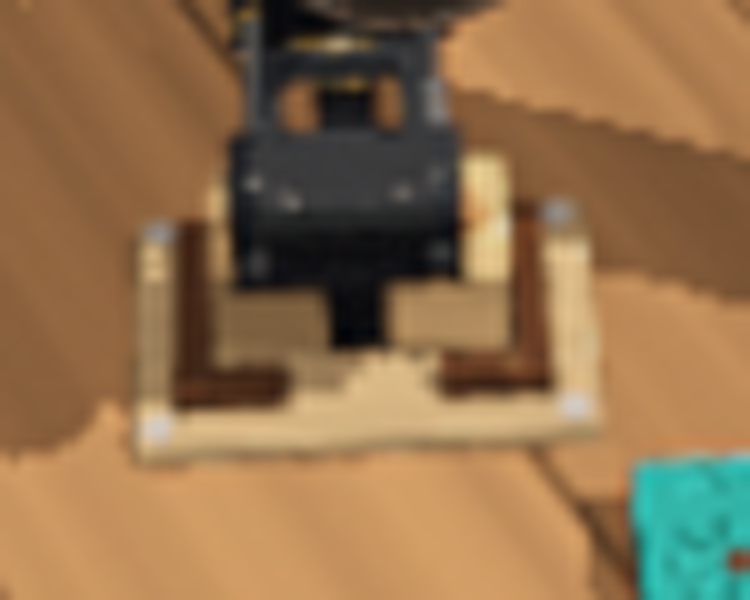

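```bash
python3 - <<'E'
from prof import *
I1=np.load("m3.npz");I0=np.load("im0.npz")
c=[.458,-.3115];a=-24.4
V=np.arange(.010,.085,.0015)
for u in(-.040,-.032,.033,.042):
  for I,t in((I1,"now"),(I0,"im0")):
    g=prof(I["scene"],"scene",c,a,.022,V,[u-.004,u,u+.004],1)
    print(t,u," ".join(f"{v*1000:.0f}:{int(x[1])}/{int(x[2])}" for v,x in zip(V,g)))
E
```

```text
now -0.04 10:135/170 12:136/172 13:138/174 14:139/176 16:140/177 17:141/178 19:141/178 20:141/178 22:142/179 23:143/179 25:142/178 26:138/175 28:136/172 30:131/167 31:119/156 32:107/145 34:94/134 36:82/123 37:72/114 38:69/111 40:66/109 41:61/103 43:57/97 44:54/92 46:48/84 47:41/73 49:35/63 50:36/62 52:47/72 53:61/89 55:82/113 56:107/139 58:128/161 59:146/179 61:164/198 62:175/209 64:179/212 65:182/215 67:186/219 68:187/220 70:184/217 71:180/212 73:175/207 74:167/199 76:155/187 77:142/174 79:131/164 80:124/161 82:124/165 83:130/176 85:137/186
im0 -0.04 10:177/210 12:178/212 13:179/212 14:179/212 16:179/213 17:179/213 19:179/213 20:179/212 22:179/213 23:180/213 25:179/211 26:174/207 28:170/203 30:163/197 31:148/183 32:132/169 34:115/154 36:97/138 37:80/122 38:72/114 40:65/107 41:57/98 43:52/92 44:51/88 46:46/80 47:39/70 49:33/60 50:34/60 52:44/70 53:59/86 55:79/109 56:103/135 58:124/157 59:142/175 61:159/194 62:171/205 64:175/209 65:178/211 67:181/215 68:182/216 70:180/213 71:176/208 73:171/203 74:163/194 76:151/183 77:138/170 79:127/160 80:120/157 82:121/162 83:126/172 85:133/182
now 
[... 2552 characters left out ...]
65:188/221 67:186/220 68:182/214 70:177/209 71:172/202 73:163/192 74:149/178 76:136/164 77:126/155 79:121/154 80:125/162 82:132/175 83:139/187 85:144/195
im0 0.042 10:177/209 12:177/210 13:177/210 14:177/211 16:179/212 17:180/213 19:180/213 20:181/214 22:182/214 23:180/213 25:178/211 26:177/210 28:171/205 30:160/195 31:149/184 32:136/172 34:116/154 36:98/136 37:81/121 38:67/107 40:56/97 41:54/94 43:55/94 44:50/87 46:45/79 47:40/72 49:40/70 50:41/70 52:45/75 53:60/90 55:83/115 56:108/141 58:133/167 59:157/192 61:169/204 62:175/209 64:180/214 65:183/217 67:182/215 68:178/210 70:173/204 71:167/198 73:159/188 74:145/174 76:133/160 77:123/151 79:118/150 80:121/158 82:128/171 83:135/183 85:140/191
```

```bash
python3 -m creep '[[0,0,0.003,0.006,0,0,0],[0,0,0.004,0.006,0,0,0],[0,0,0.004,0.006,0,0,0]]'; python3 f.py; python3 -m creep '[[0,0,0.003,0.006,0,0,0],[0,0,0.004,0.006,0,0,0],[0,0,0.004,0.006,0,0,0]]'; python3 f.py
```

```text
time_s: 9.87
tcp_pos: [0.4582, -0.3122, 0.0407]
ee_rot: [[-0.91, 0.414, 0.0], [0.414, 0.91, -0.002], [-0.001, -0.001, -1.0]]
wrist_force: [-0.5, -0.1, -1.5]
gripper_width: 0.69
F tool [ 0.4  -0.24  1.54] M tool [ 0.059 -0.027  0.048] [ 0.4582 -0.3122  0.0407] uv [ 0.46 -0.56] t 9.8667 tilt [-0.0007 -0.0014]
time_s: 10.12
tcp_pos: [0.4583, -0.3109, 0.0382]
ee_rot: [[-0.91, 0.414, -0.001], [0.414, 0.91, -0.001], [0.001, -0.002, -1.0]]
wrist_force: [0.5, -0.7, -2.3]
gripper_width: 0.69
F tool [-0.75 -0.39  2.27] M tool [ 0.03  -0.047 -0.004] [ 0.4583 -0.3109  0.0382] uv [0.08 0.67] t 10.1167 tilt [ 0.0007 -0.0015]
```

```bash
python3 -m creep '[[0,0,-0.001,0.006,0,-0.0004,0],[0,0,-0.001,0.012,0,-0.0004,0],[0,0,-0.001,0.016,0,-0.0004,0],[0,0,-0.001,0.016,0,-0.0004,0]]'; python3 f.py
```

```text
time_s: 10.45
tcp_pos: [0.4582, -0.3111, 0.0335]
ee_rot: [[-0.91, 0.414, -0.001], [0.414, 0.91, -0.001], [-0.0, -0.002, -1.0]]
wrist_force: [-1.0, 0.2, 1.1]
gripper_width: 0.684
F tool [ 0.99 -0.27 -1.09] M tool [-0.163  0.391  0.003] [ 0.4582 -0.3111  0.0335] uv [0.03 0.42] t 10.45 tilt [-0.     -0.0016]
```

```bash
python3 -m creep '[[0,0,0,0.004,0,0,0],[0,0,0,0.006,0,0,0],[0,0,0,0.006,0,0,0]]'; python3 f.py;  python3 -m creep '[[0,0,0,0.006,0,0,0],[0,0,0,0.008,0,0,0],[0,0,0,0.008,0,0,0]]'; python3 f.py
```

```text
time_s: 10.7
tcp_pos: [0.4587, -0.3112, 0.0325]
ee_rot: [[-0.91, 0.414, 0.0], [0.414, 0.91, -0.002], [-0.001, -0.002, -1.0]]
wrist_force: [-1.0, 1.8, 5.6]
gripper_width: 0.69
F tool [ 1.68  1.17 -5.61] M tool [-0.566  0.616  0.075] [ 0.4587 -0.3112  0.0325] uv [0.5  0.57] t 10.7 tilt [-0.0011 -0.0016]
time_s: 10.95
tcp_pos: [0.4587, -0.3112, 0.0324]
ee_rot: [[-0.911, 0.413, 0.001], [0.413, 0.911, -0.002], [-0.002, -0.002, -1.0]]
wrist_force: [-4.2, 3.1, 15.6]
gripper_width: 0.687
F tool [  5.06   1.09 -15.65] M tool [-1.032  1.705  0.026] [ 0.4587 -0.3112  0.0324] uv [0.55 0.54] t 10.95 tilt [-0.0015 -0.0019]
```

```bash
python3 -m creep '[[0,0,0,0,0,0,0],[0.9,0,0,0,0,0,0],[1,0,0,0,0,0,0],[1,0,0,0,0,0,0],[1,0,0,0,0,0,0]]'; python3 f.py;  python3 -m creep '[[1,0,0,0,0,0,0],[1,0,0,0,0,0,0],[1,0,0,0,0,0,0]]'; python3 f.py
```

```text
time_s: 11.37
tcp_pos: [0.4587, -0.3112, 0.032]
ee_rot: [[-0.91, 0.414, 0.0], [0.414, 0.91, -0.002], [-0.001, -0.002, -1.0]]
wrist_force: [-0.6, 0.2, -0.0]
gripper_width: 0.904
F tool [ 0.58 -0.08  0.04] M tool [ 0.042 -0.016 -0.041] [ 0.4587 -0.3112  0.032 ] uv [0.49 0.5 ] t 11.3667 tilt [-0.0011 -0.0019]
time_s: 11.62
tcp_pos: [0.4586, -0.3113, 0.0317]
ee_rot: [[-0.91, 0.414, -0.0], [0.414, 0.91, -0.002], [-0.001, -0.002, -1.0]]
wrist_force: [-0.5, -0.9, -0.3]
gripper_width: 0.993
F tool [ 0.06 -0.97  0.27] M tool [-0.033  0.031 -0.034] [ 0.4586 -0.3113  0.0317] uv [0.44 0.47] t 11.6167 tilt [-0.0007 -0.002 ]
```

Raise straight up, then look.

```bash
python3 -m creep '[[1,0,0,-0.04,0,0,0],[1,0,0,-0.1,0,0,0],[1,0,0,-0.2,0,0,0],[1,0,0,-0.3,0,0,0],[1,0,0,-0.4,0,0,0]]'; python3 -m creep '[[1,0,0,-0.13,0,0,0],[1,0,0,-0.27,0,0,0],[1,0,0.1,-0.3,0,0,0],[1,0,0.2,-0.3,0,0,0],[1,0,0.3,-0.3,0,0,0]]'
python3 - <<'E'
from h import *
I={n:r.capture(n) for n in M};np.savez("im4.npz",**I)
cv2.imwrite("pics/seat4.png",cv2.resize(np.hstack([I["scene"][90:160,200:285],I["top"][180:250,305:390]]),None,fx=4.6,fy=4.6,interpolation=cv2.INTER_CUBIC))
E
```

```text
time_s: 12.03
tcp_pos: [0.4582, -0.3109, 0.1527]
ee_rot: [[-0.911, 0.413, -0.001], [0.413, 0.911, -0.002], [0.0, -0.002, -1.0]]
wrist_force: [1.0, -0.1, -0.8]
gripper_width: 0.998
time_s: 12.45
tcp_pos: [0.4961, -0.2282, 0.2442]
ee_rot: [[-0.91, 0.415, 0.002], [0.415, 0.91, -0.002], [-0.003, -0.001, -1.0]]
wrist_force: [0.2, 0.6, -1.1]
gripper_width: 0.997
```

View pics/seat4.png

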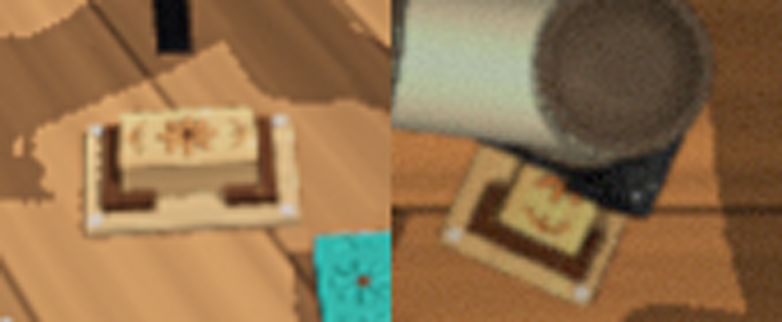

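```bash
python3 go.py .4963 .2757 .24 98
```

```text
pos [ 0.4968 -0.2261  0.2429] yaw 65.8 t 12.55 F [0.6 0.1 0.1] g 0.999
shift [0.6872 1.5249 0.0075] turn [-0.0004  0.0002 -0.1789] rows>= 12.0
```

```bash
python3 -m creep '[[1,0.05,0.11,0,0,0,-0.01],[1,0.1,0.23,0,0,0,-0.02],[1,0.15,0.35,0,0,0,-0.03],[1,0.2,0.46,0,0,0,-0.05],[1,0.26,0.57,0,0,0,-0.06]]'; python3 go.py .4963 .2757 .24 98
```

```text
time_s: 12.97
tcp_pos: [0.4956, -0.037, 0.2426]
ee_rot: [[-0.973, 0.23, 0.0], [0.23, 0.973, -0.002], [-0.001, -0.001, -1.0]]
wrist_force: [1.7, 0.4, -0.0]
gripper_width: 1.001
pos [ 0.4956 -0.037   0.2426] yaw 76.7 t 12.9667 F [ 1.7  0.4 -0. ] g 1.001
shift [0.2376 1.0149 0.0069] turn [-5.000e-04  1.000e-04 -1.183e-01] rows>= 7.5
```

```bash
python3 - <<'E'
# template pose, refit with fresh masks from the scene camera and top
from fit import *
D=np.load("masks0.npz")
for n in M:
    I=r.capture(n)
    o=r.outline_of(n,"template_grip")
    for q in o: print(n,q["score"],q["pixels"].sum(),np.array(np.nonzero(q["pixels"])).mean(1))
    if o and o[0]["pixels"].sum()>700:
        print(fit(PLATE,{n:o[0]["pixels"].astype(float)},(.4963,.2757,8)))
E
```

```text
scene 0.55 1461 [268.58179329 328.80766598]
(array([496.4819871 , 275.03581696,   8.21729392]), np.float64(0.02192706906547026))
top 0.83 584 [202.57534247 162.54794521]
```

```bash
python3 -m creep '[[1,0.03,0.12,0,0,0,-0.02],[1,0.06,0.24,0,0,0,-0.04],[1,0.09,0.36,0,0,0,-0.06],[1,0.12,0.48,0,0,0,-0.07],[1,0.15,0.6,0,0,0,-0.08]]'; python3 go.py .4963 .2755 .24 98
```

```text
time_s: 13.58
tcp_pos: [0.4934, 0.148, 0.2424]
ee_rot: [[-1.0, -0.018, 0.0], [-0.018, 1.0, -0.002], [-0.0, -0.002, -1.0]]
wrist_force: [0.8, -0.3, -0.8]
gripper_width: 1.0
pos [0.4934 0.148  0.2424] yaw 91.03 t 13.5833 F [ 0.8 -0.3 -0.8] g 1.0
shift [-0.0172  0.4249  0.0071] turn [-0.0006 -0.     -0.0387] rows>= 3.1
```

```bash
python3 -m creep '[[1,-0.005,0.13,0.02,0,0,-0.02],[1,-0.01,0.26,0.04,0,0,-0.039],[1,-0.017,0.38,0.08,0,0,-0.039],[1,-0.017,0.425,0.15,0,0,-0.039],[1,-0.017,0.425,0.25,0,0,-0.039]]'; python3 go.py .4963 .2755 .10 98;python3 -m creep '[[1,0,0,0.05,0,0,0],[1,0,0,0.1,0,0,0],[1,0,0,0.15,0,0,0],[1,0,0,0.15,0,0,0]]';python3 go.py .4963 .2755 .033 98
```

```text
time_s: 14.0
tcp_pos: [0.4987, 0.2782, 0.168]
ee_rot: [[-0.99, -0.141, 0.005], [-0.141, 0.99, 0.002], [-0.005, 0.001, -1.0]]
wrist_force: [0.3, -0.2, -0.3]
gripper_width: 1.002
pos [0.4987 0.2782 0.168 ] yaw 98.13 t 14.0 F [ 0.3 -0.2 -0.3] g 1.002
shift [ 0.0104 -0.0082  0.2268] turn [0.0004 0.0017 0.0007] rows>= 1.6
time_s: 14.33
tcp_pos: [0.4981, 0.2755, 0.1195]
ee_rot: [[-0.99, -0.138, -0.0], [-0.138, 0.99, -0.003], [0.001, -0.003, -1.0]]
wrist_force: [-0.4, 0.2, -0.4]
gripper_width: 0.997
pos [0.4981 0.2755 0.1195] yaw 97.95 t 14.3333 F [-0.4  0.2 -0.4] g 0.997
shift [0.0057 0.0016 0.2882] turn [-0.0009 -0.0003 -0.0003] rows>= 2.1
```

```bash
python3 -m creep '[[1,0.005,0.001,0.04,-0.001,0,0],[1,0.005,0.001,0.08,-0.001,0,0],[1,0.005,0.001,0.12,-0.001,0,0],[1,0.005,0.001,0.14,-0.001,0,0],[1,0.005,0.001,0.14,-0.001,0,0]]';python3 go.py .4963 .2755 .033 98
python3 - <<'E'
from h import *
I=r.capture("scene");cv2.imwrite("pics/tm1.png",cv2.resize(I[200:320,260:400],None,fx=5,fy=5,interpolation=cv2.INTER_CUBIC))
E
```

```text
time_s: 14.75
tcp_pos: [0.4967, 0.2742, 0.0766]
ee_rot: [[-0.991, -0.137, -0.003], [-0.137, 0.991, -0.001], [0.003, -0.001, -1.0]]
wrist_force: [-0.8, 0.6, -0.7]
gripper_width: 1.002
pos [0.4967 0.2742 0.0766] yaw 97.85 t 14.75 F [-0.8  0.6 -0.7] g 1.002
shift [0.0002 0.0046 0.1454] turn [-0.0003 -0.0009 -0.0008] rows>= 1.0
```

View pics/tm1.png

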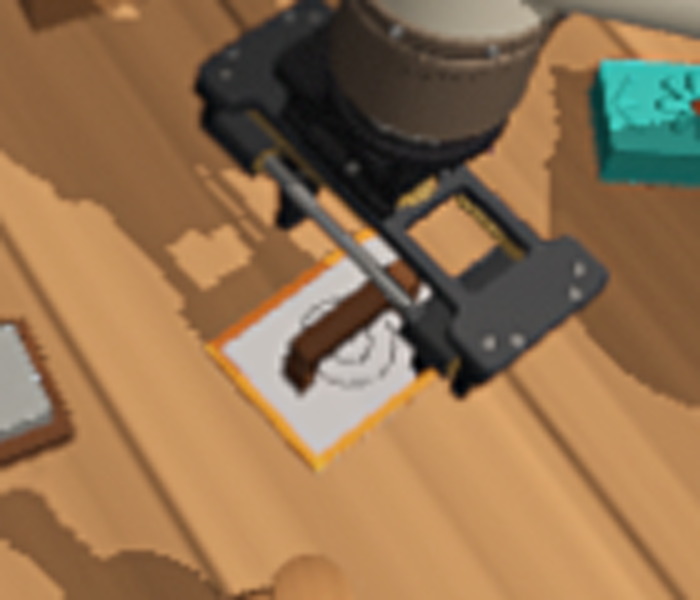

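Bar lies between the open fingers (bar at about px 318–343, 255–277). Descend.

```bash
python3 -m creep '[[1,0,0.004,0.04,0,-0.001,-0.001],[1,0,0.004,0.08,0,-0.001,-0.001],[1,0,0.004,0.115,0,-0.001,-0.001],[1,0,0.004,0.135,0,-0.001,-0.001],[1,0,0.004,0.135,0,-0.001,-0.001]]';python3 go.py .4963 .2755 .033 98
python3 -m creep '[[1,0,0,0,0,0,0],[1,0,0,0,0,0,0]]';python3 go.py .4963 .2755 .033 98
```

```text
time_s: 15.22
tcp_pos: [0.4965, 0.2754, 0.0361]
ee_rot: [[-0.99, -0.14, 0.0], [-0.14, 0.99, -0.001], [-0.0, -0.001, -1.0]]
wrist_force: [-0.5, -0.5, -0.7]
gripper_width: 0.998
pos [0.4965 0.2754 0.0361] yaw 98.05 t 15.2167 F [-0.5 -0.5 -0.7] g 0.998
shift [0.0007 0.0005 0.0104] turn [-0.0004  0.0001  0.0003] rows>= 0.1
time_s: 15.38
tcp_pos: [0.4969, 0.2756, 0.0366]
ee_rot: [[-0.99, -0.14, 0.001], [-0.14, 0.99, -0.001], [-0.001, -0.001, -1.0]]
wrist_force: [0.3, 0.4, -0.5]
gripper_width: 1.001
pos [0.4969 0.2756 0.0366] yaw 98.05 t 15.3833 F [ 0.3  0.4 -0.5] g 1.001
shift [ 0.002  -0.      0.0121] turn [-0.0003  0.0003  0.0003] rows>= 0.1
```

```bash
python3 -m creep '[[1,0.001,0,0.011,0,0,0],[1,0.001,0,0.011,0,0,0],[0,0.001,0,0.011,0,0,0],[0,0.001,0,0.011,0,0,0],[0,0.001,0,0.011,0,0,0]]';python3 f.py
python3 -m creep '[[0,0,0,0,0,0,0],[0,0,0,0,0,0,0],[0,0,0,0,0,0,0],[0,0,0,0,0,0,0],[0,0,0,0,0,0,0]]';python3 -m creep '[[0,0,0,0,0,0,0],[0,0,0,0,0,0,0],[0,0,0,0,0,0,0],[0,0,0,0,0,0,0],[0,0,0,0,0,0,0]]'
python3 go.py .4963 .2755 .033 98
```

```text
time_s: 15.8
tcp_pos: [0.4967, 0.2757, 0.0335]
ee_rot: [[-0.99, -0.14, 0.001], [-0.14, 0.99, -0.001], [-0.001, -0.001, -1.0]]
wrist_force: [0.5, 0.6, -0.6]
gripper_width: 0.856
F tool [-0.61  0.48  0.62] M tool [-0.025 -0.069 -0.013] [0.4967 0.2757 0.0335] uv [-207.33  550.69] t 15.8 tilt [-0.0013 -0.0008]
time_s: 16.22
tcp_pos: [0.4967, 0.2757, 0.0335]
ee_rot: [[-0.99, -0.14, 0.001], [-0.14, 0.99, -0.001], [-0.001, -0.001, -1.0]]
wrist_force: [0.4, -1.2, 0.2]
gripper_width: 0.48
time_s: 16.63
tcp_pos: [0.4967, 0.2757, 0.0335]
ee_rot: [[-0.99, -0.14, 0.001], [-0.14, 0.99, -0.001], [-0.001, -0.001, -1.0]]
wrist_force: [0.3, -0.1, -0.2]
gripper_width: 0.178
pos [0.4967 0.2757 0.0335] yaw 98.06 t 16.6333 F [ 0.3 -0.1 -0.2] g 0.178
shift [ 0.0013 -0.0004  0.0017] turn [-0.0002  0.0004  0.0003] rows>= 0.0
```

```bash
python3 -m creep '[[0,0,0,0,0,0,0],[0,0,0,0,0,0,0],[0,0,0,-0.03,0,0,0],[0,0,0,-0.08,0,0,0],[0,0,0,-0.15,0,0,0]]'
python3 -m creep '[[0,0,0,-0.08,0,0,0],[0,0,0,-0.18,0,0,0],[0,0,0,-0.28,0,0,0],[0,0,0,-0.38,0,0,0],[0,0,0,-0.48,0,0,0]]'
python3 -m creep '[[0,0,0,-0.06,0,0,0],[0,0,0,-0.12,0,0,0],[0,0,0,-0.16,0,0,0],[0,0,0,-0.16,0,0,0]]'
python3 go.py .4587 -.3112 .27 65.6
python3 - <<'E'
from h import *
I={n:r.capture(n) for n in M}
cv2.imwrite("pics/tm2.png",cv2.resize(np.hstack([I["scene"][120:320,250:450],I["top"][130:330,90:290]]),None,fx=2,fy=2,interpolation=cv2.INTER_CUBIC))
E
```

```text
time_s: 17.05
tcp_pos: [0.4956, 0.2748, 0.0778]
ee_rot: [[-0.99, -0.14, -0.002], [-0.14, 0.99, -0.003], [0.002, -0.003, -1.0]]
wrist_force: [0.9, -0.9, -0.9]
gripper_width: 0.181
time_s: 17.47
tcp_pos: [0.4954, 0.2749, 0.2239]
ee_rot: [[-0.99, -0.14, -0.002], [-0.14, 0.99, -0.003], [0.002, -0.003, -1.0]]
wrist_force: [-0.8, 0.8, -2.0]
gripper_width: 0.176
time_s: 17.8
tcp_pos: [0.4964, 0.2756, 0.2757]
ee_rot: [[-0.99, -0.14, 0.004], [-0.14, 0.99, 0.001], [-0.004, 0.0, -1.0]]
wrist_force: [1.3, -0.1, -1.6]
gripper_width: 0.178
pos [0.4964 0.2756 0.2757] yaw 98.06 t 17.8 F [ 1.3 -0.1 -1.6] g 0.178
shift [ 0.3985 -1.9189  0.0169] turn [0.0004 0.0011 0.1803] rows>= 14.1
```

View pics/tm2.png

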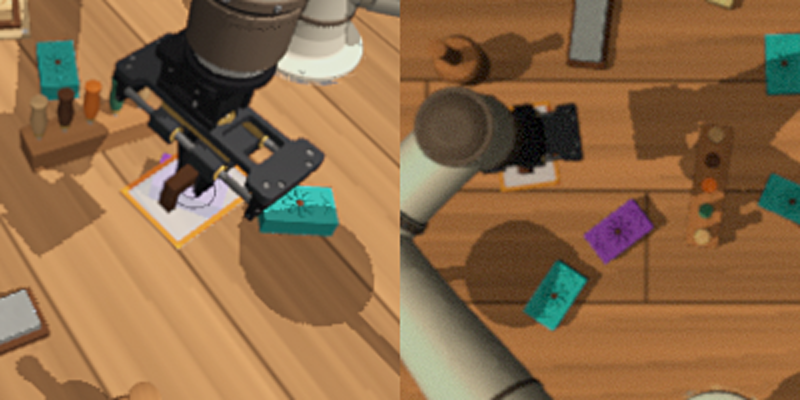

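```bash
python3 -m creep '[[0,0.01,-0.07,0,0,0,0],[0,0.03,-0.17,0,0,0,0.01],[0,0.06,-0.28,0,0,0,0.02],[0,0.08,-0.39,0,0,0,0.03],[0,0.1,-0.5,0,0,0,0.045]]'; python3 go.py .4587 -.3112 .27 65.6
```

```text
time_s: 18.32
tcp_pos: [0.4849, 0.1205, 0.2707]
ee_rot: [[-1.0, 0.002, -0.005], [0.002, 1.0, -0.004], [0.005, -0.004, -1.0]]
wrist_force: [0.0, 0.1, -1.2]
gripper_width: 0.182
pos [0.4849 0.1205 0.2707] yaw 89.86 t 18.3167 F [ 0.   0.1 -1.2] g 0.182
shift [ 0.0839 -1.4391  0.0085] turn [-0.0016 -0.0013  0.1348] rows>= 10.4
```

```bash
python3 -m creep '[[0,0.01,-0.11,0,0,0,0.01],[0,0.02,-0.22,0,0,0,0.02],[0,0.02,-0.33,0,0,0,0.03],[0,0.03,-0.44,0,-0.001,-0.001,0.04],[0,0.03,-0.55,0,-0.001,-0.001,0.05]]'; python3 go.py .4587 -.3112 .27 65.6
```

```text
time_s: 18.73
tcp_pos: [0.4738, -0.0461, 0.27]
ee_rot: [[-0.987, 0.16, -0.005], [0.16, 0.987, -0.001], [0.005, -0.002, -1.0]]
wrist_force: [0.2, -0.5, -0.5]
gripper_width: 0.179
pos [ 0.4738 -0.0461  0.27  ] yaw 80.77 t 18.7333 F [ 0.2 -0.5 -0.5] g 0.179
shift [-0.092  -0.8802  0.0013] turn [-0.0008 -0.0014  0.0843] rows>= 6.4
```

```bash
python3 -m creep '[[0,-0.01,-0.11,0,0,0,0.01],[0,-0.02,-0.22,0,0,0,0.02],[0,-0.03,-0.33,0,0,0,0.03],[0,-0.045,-0.44,0,-0.001,-0.001,0.04],[0,-0.055,-0.55,0,-0.001,-0.001,0.05]]'; python3 go.py .4587 -.3112 .27 65.6
```

```text
time_s: 19.15
tcp_pos: [0.4624, -0.2131, 0.2687]
ee_rot: [[-0.949, 0.314, -0.004], [0.314, 0.949, 0.002], [0.004, 0.001, -1.0]]
wrist_force: [1.3, 1.0, -1.1]
gripper_width: 0.181
pos [ 0.4624 -0.2131  0.2687] yaw 71.67 t 19.15 F [ 1.3  1.  -1.1] g 0.181
shift [-0.091  -0.3145 -0.005 ] turn [ 0.0002 -0.0014  0.0337] rows>= 2.4
```

```bash
python3 -m creep '[[0,-0.03,-0.1,0,0,0,0.012],[0,-0.06,-0.2,0,0,0,0.024],[0,-0.08,-0.27,0,0,0,0.034],[0,-0.09,-0.314,0,0,-0.001,0.034],[0,-0.09,-0.314,0,0,-0.001,0.034]]'; python3 -m creep '[[0,0,0,0.03,0,0,0],[0,0,0,0.1,0,0,0],[0,0,0,0.18,0,0,0],[0,0,0,0.26,0,0,0],[0,0,0,0.32,0,0,0]]'; python3 go.py .4587 -.3112 .15 65.6
```

```text
time_s: 19.57
tcp_pos: [0.4572, -0.3129, 0.2663]
ee_rot: [[-0.909, 0.417, -0.005], [0.417, 0.909, 0.002], [0.005, 0.0, -1.0]]
wrist_force: [-0.5, 0.3, -1.2]
gripper_width: 0.179
time_s: 19.98
tcp_pos: [0.4552, -0.3109, 0.1669]
ee_rot: [[-0.909, 0.417, -0.009], [0.417, 0.909, 0.005], [0.01, 0.001, -1.0]]
wrist_force: [-0.5, -0.4, -1.5]
gripper_width: 0.179
pos [ 0.4552 -0.3109  0.1669] yaw 65.38 t 19.9833 F [-0.5 -0.4 -1.5] g 0.179
shift [-0.0116  0.0039  0.0563] turn [ 0.0002 -0.0031 -0.0012] rows>= 0.4
```

```bash
python3 -m creep '[[0,-0.006,0.003,0.03,0,-0.002,-0.001],[0,-0.011,0.004,0.06,0,-0.003,-0.001],[0,-0.011,0.004,0.09,0,-0.003,-0.001],[0,-0.011,0.004,0.12,0,-0.003,-0.001],[0,-0.011,0.004,0.12,0,-0.003,-0.001]]'; python3 -m creep '[[0,0,0,0,0,0,0],[0,0,0,0,0,0,0]]';python3 go.py .4587 -.3112 .105 65.6
python3 meas.py m5; python3 - <<'E'
import cv2,numpy as np
I=np.load("m5.npz")
cv2.imwrite("pics/m5b.png",cv2.resize(np.hstack([I["scene"][80:160,195:285],I["top"][180:260,300:390]]).astype(np.uint8),None,fx=4.4,fy=4.4,interpolation=cv2.INTER_CUBIC))
E
```

```text
time_s: 20.4
tcp_pos: [0.4574, -0.3102, 0.1289]
ee_rot: [[-0.91, 0.414, -0.003], [0.414, 0.91, 0.002], [0.004, 0.001, -1.0]]
wrist_force: [-0.6, 0.5, -0.0]
gripper_width: 0.183
time_s: 20.57
tcp_pos: [0.4576, -0.3102, 0.1291]
ee_rot: [[-0.91, 0.414, -0.003], [0.414, 0.91, 0.002], [0.004, 0.001, -1.0]]
wrist_force: [0.4, -0.4, -0.9]
gripper_width: 0.176
pos [ 0.4576 -0.3102  0.1291] yaw 65.56 t 20.5667 F [ 0.4 -0.4 -0.9] g 0.176
shift [-0.0051 -0.0015  0.0805] turn [ 0.0003 -0.0012 -0.0002] rows>= 0.6
scene u: block face ['-60.3(12)', '-56.4(12)', '-54.0(11)', '-45.9(3)', '-40.5(-27)', '-31.2(28)', '-26.1(-7)', '-21.9(5)', '-15.0(-9)', '-12.6(-8)', '-6.3(4)', '5.4(-14)', '9.9(16)', '18.3(-14)', '21.9(10)', '29.7(-30)', '36.6(39)', '41.7(-5)', '44.4(-4)', '46.8(4)', '51.6(-22)', '57.3(5)']
scene u: walls front ['-66.9(-9)', '-63.9(-24)', '-53.7(5)', '-47.1(-3)', '-26.7(6)', '-24.9(6)', '-23.1(10)', '-19.8(8)', '-16.5(5)', '21.0(-4)', '24.6(-11)', '26.1(-10)', '27.6(-11)', '30.9(-3)', '49.5(-3)', '65.1(12)', '68.4(22)']
scene u: end walls ['-64.8(-18)', '-63.3(-18)', '-62.1(-19)', '-50.1(14)', '-48.9(13)', '45.6(4)', '51.6(-19)', '54.3(-12)', '61.5(9)', '65.4(15)', '66.9(13)', '68.4(16)', '72.3(10)']
top v block ['-50.7(9)', '-33.9(-7)', '-27.0(16)', '-19.8(-4)', '-9.3(8)', '-3.6(-7)', '16.5(11)', '31.5(4)', '42.9(-11)', '45.6(-10)', '50.1(-12)', '63.0(7)']
top v walls ['-55.8(8)', '-48.0(-8)', '-44.7(-5)', '28.8(-3)', '30.0(-3)', '38.4(6)']
top u ['-86.4(10)', '-72.3(-19)', '-64.2(13)', '-57.6(10)', '-43.5(-11)']
top u wall ['-79.8(9)', '-65.1(-18)', '-56.4(12)', '-48.9(11)', '-35.7(-7)']
```

View pics/m5b.png

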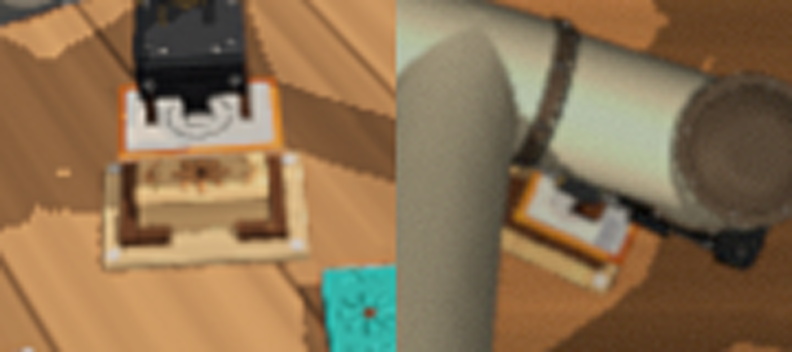

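```bash
python3 -m creep '[[0,-0.003,-0.001,0.02,0,-0.001,0],[0,-0.005,-0.001,0.04,0,-0.001,0],[0,-0.005,-0.001,0.06,0,-0.001,0],[0,-0.005,-0.001,0.08,0,-0.001,0],[0,-0.005,-0.001,0.08,0,-0.001,0]]'; python3 -m creep '[[0,0,0,0,0,0,0],[0,0,0,0,0,0,0]]';python3 go.py .4587 -.3112 .0915 65.6
```

```text
time_s: 21.28
tcp_pos: [0.4577, -0.3107, 0.1035]
ee_rot: [[-0.91, 0.414, -0.003], [0.414, 0.91, 0.002], [0.003, 0.001, -1.0]]
wrist_force: [-0.8, 0.8, -0.5]
gripper_width: 0.178
time_s: 21.45
tcp_pos: [0.4574, -0.3106, 0.103]
ee_rot: [[-0.91, 0.414, -0.004], [0.414, 0.91, 0.003], [0.005, 0.001, -1.0]]
wrist_force: [0.3, 0.1, -0.2]
gripper_width: 0.18
pos [ 0.4574 -0.3106  0.103 ] yaw 65.52 t 21.45 F [ 0.3  0.1 -0.2] g 0.18
shift [-0.0048  0.      0.0382] turn [ 0.0003 -0.0015 -0.0004] rows>= 0.3
```

```bash
python3 -m creep '[[0,-0.005,0,0.012,0,-0.0015,0],[0,-0.005,0,0.024,0,-0.0015,0],[0,-0.005,0,0.036,0,-0.0015,0],[0,-0.005,0,0.036,0,-0.0015,0]]'; python3 -m creep '[[0,0,0,0,0,0,0],[0,0,0,0,0,0,0]]';python3 go.py .4587 -.3112 .0915 65.6
python3 - <<'E'
from prof import *
I1={n:np.mean([r.capture(n).astype(np.float32) for _ in range(3)],0) for n in M};np.savez("m6.npz",**I1)
c=[.4587,-.3112];a=-24.4
U=np.arange(-.07,.07,.0015)
def show(tag,n,z,us,vs,axis=0):
    g=prof(I1[n],n,c,a,z,us,vs,axis); print(tag," ".join(f"{u*1000:.0f}:{int(x[0])}/{int(x[1])}/{int(x[2])}" for u,x in zip(us,g) if abs(u)>.04))
show("tmpl top v=.02..35","scene",.0620,U,[.02,.028,.036])
show("block face","scene",.03,U,[.029,.03,.031])
for n in M:
    im=I1[n].astype(np.uint8); b=(195,80,285,160) if n=="scene" else (300,175,390,255)
    k=4.4; im=cv2.resize(im[b[1]:b[3],b[0]:b[2]],None,fx=k,fy=k,interpolation=cv2.INTER_CUBIC); raw=im.copy()
    for P,col in((rect(.12,.084,.058),(0,255,0)),(rect(.12,.084,.062),(0,255,0)),(rect(.1,.06,.044),(255,0,0)),(rect(.131,.091,.022),(0,0,255))):
        cv2.polylines(im,[((proj(n,place(P,*c,a))-[b[0],b[1]]+.5)*k*16).astype(np.int32)],True,col,1,cv2.LINE_AA,4)
    cv2.imwrite(f"pics/m6{n}.png",np.hstack([raw,im]))
E
```

```text
time_s: 21.78
tcp_pos: [0.4582, -0.311, 0.0913]
ee_rot: [[-0.91, 0.415, -0.001], [0.415, 0.91, 0.001], [0.001, 0.001, -1.0]]
wrist_force: [-0.5, 1.0, -2.2]
gripper_width: 0.182
time_s: 21.95
tcp_pos: [0.4581, -0.311, 0.0912]
ee_rot: [[-0.91, 0.415, -0.001], [0.415, 0.91, 0.002], [0.002, 0.001, -1.0]]
wrist_force: [1.2, 1.4, -1.6]
gripper_width: 0.18
pos [ 0.4581 -0.311   0.0912] yaw 65.51 t 21.95 F [ 1.2  1.4 -1.6] g 0.18
shift [-0.002   0.0001 -0.0012] turn [ 0.0003 -0.0006 -0.0005] rows>= 0.0
tmpl top v=.02..35 -70:140/189/220 -68:139/187/218 -67:140/187/216 -66:131/176/206 -64:115/157/191 -62:90/139/182 -61:61/130/188 -60:46/132/201 -58:51/140/210 -56:75/152/215 -55:107/163/213 -53:134/171/207 -52:160/179/202 -50:168/185/203 -49:173/190/204 -47:176/192/205 -46:175/192/206 -44:177/192/206 -43:176/191/205 -41:175/189/203 41:170/185/199 43:172/187/202 44:172/188/202 46:171/186/200 47:169/183/196 49:170/181/190 50:170/178/185 52:151/164/184 53:125/146/186 55:87/124/189 56:53/108/194 58:32/94/186 59:33/84/162 61:48/85/141 62:66/99/137 64:82/117/145 65:92/128/152 67:93/130/157 68:94/134/162 70:97/137/166
block face -70:140/190/223 -68:136/186/219 -67:127/177/212 -66:112/159/196 -64:88/130/169 -62:67/103/145 -61:47/77/121 -60:40/66/110 -58:35/59/103 -56:34/58/102 -55:37/62/104 -53:41/65/102 -52:48/73/105 -50:61/93/122 -49:74/112/143 -47:86/129/162 -46:90/135/169 -44:92/138/173 -43:92/138/174 -41:90/136/173 41:87/130/166 43:89/133/169 44:92/137/173 46:97/144/181 47:92/138/174 49:79/120/152 50:60/94/124 52:43/69/97 53:33/53/82 55:25/41/73 56:26/43/77 58:27/46/81 59:27/45/81 61:31/51/86 62:39/62/95 64:51/77/109 65:66/97/126 67:77/111/140 68:86/123/150 70:86/124/151
```

View pics/m6scene.png

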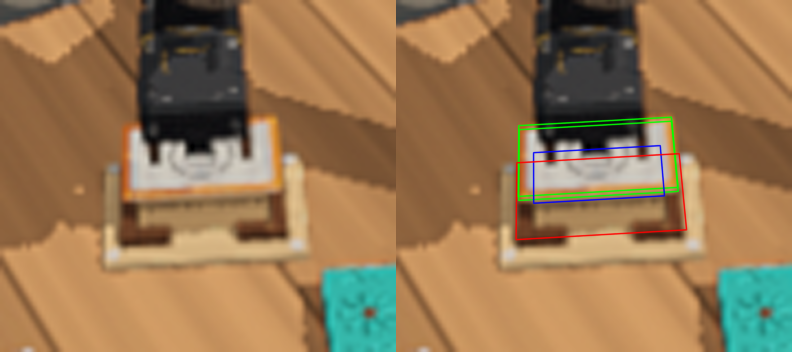

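View pics/m6top.png

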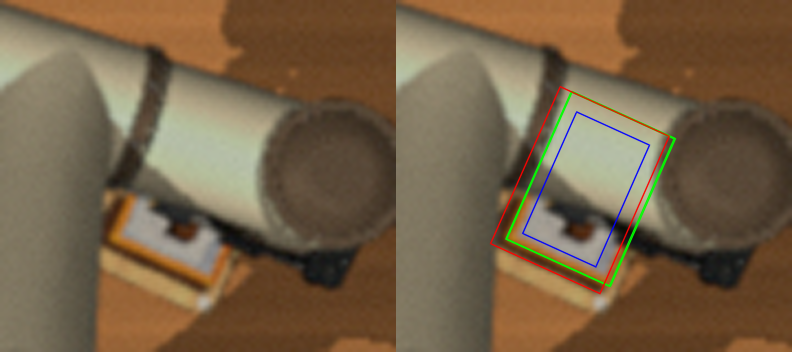

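```bash
python3 -m creep '[[0,-0.0015,0,-0.001,0,-0.0006,-0.0005],[0,-0.0015,0,-0.001,0,-0.0006,-0.0005],[0,-0.0015,0,-0.001,0,-0.0006,-0.0005],[0,-0.0015,0,-0.001,0,-0.0006,-0.0005]]'; python3 go.py .4587 -.3112 .0915 65.6; python3 - <<'E'
from h import *
I={n:r.capture(n) for n in M}
for n in M: cv2.imwrite(f"pics/final_{n}.png",I[n])
s=r.sense();print(s["tcp_pos"].round(4),s["joint_velocities"].round(2),s["wrist_force"].round(1),s["ee_rot"].round(4),s["gripper_width"])
E
```

```text
time_s: 22.58
tcp_pos: [0.4587, -0.3112, 0.0918]
ee_rot: [[-0.911, 0.413, 0.001], [0.413, 0.911, 0.001], [-0.001, 0.001, -1.0]]
wrist_force: [-0.4, -1.3, -1.8]
gripper_width: 0.178
pos [ 0.4587 -0.3112  0.0918] yaw 65.6 t 22.5833 F [-0.4 -1.3 -1.8] g 0.178
shift [ 0.0001 -0.0001  0.0009] turn [0.0003 0.0002 0.    ] rows>= 0.0
[ 0.4587 -0.3112  0.0917] [0.03 0.06 0.08 0.05 0.05 0.01] [ 0.  -0.2 -0.6] [[-9.107e-01  4.130e-01  1.000e-03]
 [ 4.130e-01  9.107e-01  6.000e-04]
 [-7.000e-04  1.000e-03 -1.000e+00]] 0.178235497538957
```

View pics/final_scene.png

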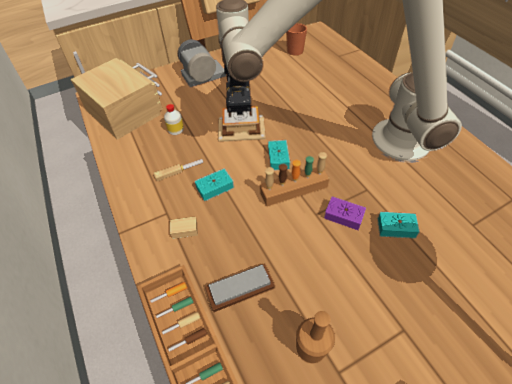

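View pics/final_top.png

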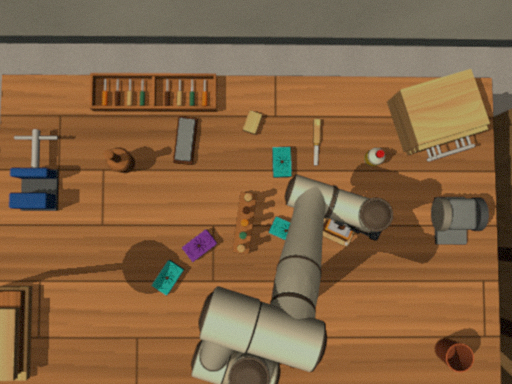

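The pictures show the template level over the seated block (scene px 242,122), and the other objects are where they started. Handing in.

```bash
python3 -c "
from station import r
print(r.finish_job())"
```

```text
the job is handed in; nothing more can be done
None
```

The rosette block is seated in the fixture's pocket and released, and the arm is holding the template still above it. I handed the job in at about 22.7 s. No verdict comes back, so this rests on my own checks.

- **Seating:** On the first try the block touched the top of the pocket wall with about 9 N. I slid it roughly 1.2 mm sideways and it dropped in. It then pressed on the floor at the expected height, with about 16 N at most. After I let go, both pictures showed it square between the walls.
- **Carry:** I gripped the template by its bar and carried its underside about 235 mm above the bench, well over the 125 mm gouges. No contact forces showed on the way.
- **Final hold:** The underside is about 58 mm above the bench, so about 10 mm above the rosette. Tilt is about 0.1°. The scene picture put the template within about 0.4 mm of the block's centre along the long side, and I corrected for that afterwards. Across the block I rely on the robot's pose, not a picture. The arm's joint speeds were close to zero.
- **Checks that disagreed:** Before seating, the two cameras differed by 1 to 3 mm on where the pocket was. I settled that by touch. In the last top picture the arm hides most of the template, so only the scene camera and the robot's own pose confirm the final centring.
- **Other objects:** Nothing else appears to have moved in the final pictures.

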